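# Weigh out cooking chocolate and put the rest away

## Robot

A 6-joint arm with a two-finger parallel gripper is mounted at the origin on a cart in front of the work surface, level with it; the furniture and walls round the work are solid. World frame = base frame: x ahead of the robot, y to its left, z up, the work surface at z = 0. Lengths are in m, angles in degrees, forces in N, time in s.
With the tool pointing down it reaches from about 0.225 to 0.725 m from the base axis. Payload 3.1 kg.
Tool frame: the origin (TCP) lies between the finger pads; the fingertips stand 22 mm ahead of it and the grasp point (between the pads) lies 3 mm ahead of it (env.tip_extent is the distance from the TCP to the fingertips, in m); z points along the fingers, y is the direction in which the jaws open and shut (so a half turn about z gives the same grasp; the last joint's range is limited). The gripper opens to 85 mm and grips with 20 to 120 N. Pads are 22 mm wide; open, the fingers measure 114 mm over their backs; the gripper's body (76 mm by 85 mm) begins 54 mm behind the grasp point. The pads swing forward as they close: fully open they stand 13 mm farther back than shut.
Start: joints at [-83.354, 2.75, 5.684, 92.934, 0, 82.678], TCP at [0.127, -0.509, 0.253] pointing down, gripper open.
Joint ranges: [-166.93, 166.93], [-56.73, 111.36], [-69.38, 81.34], [-121.58, 131.49], [-85.45, 84.26], [-180, 180]. Speed limits (degrees/s): [159.86, 159.86, 180, 180, 180, 180].

## Interface

Orientations are given as [roll, pitch, yaw] about the fixed x, y, z axes, in that order (R = Rz(yaw) Ry(pitch) Rx(roll)).
In Python, from cell import env gives the robot as it stands.
- The arm moves only by the tool carry_out, never from a script. Its argument "deltas" is a list that holds one entry, the list of rows, each a list of 7 numbers: the turn, a rotation vector about the world's x, y, z in rad, then the shift along the world's x, y, z in m, then the opening, from 0 (shut) to 1 (fully open). In form: [[[ax, ay, az, tx, ty, tz, fingers], ...]]. A call has 1 to 8 rows; each row shifts and turns the commanded pose from where the row before left it; what a row does not reach is not made up. A row lasts 1/12 s, in which the tool goes at most 41.7 mm and 7.16 degrees, less where a joint would pass 70% of its speed; a pose out of reach is approached as far as the arm can. A call is refused whole if a number of a shift passes 0.0417 or a number of a turn 0.125, either way. A call with a gripper value outside its range is refused whole. The fingers move at their own pace and stop on an object; the grip force is fixed at half the most. Time passes only in rows, so rows that do not move let the fingers close. It gives the time, the measured TCP pose, the force and the opening at its end, in the units of the state.
- env.state(): the state, without advancing time (a new reading comes with each control period).
- env.grab_frame(name): name is "side" or "top" or "wrist"; returns (picture, depth): 420x560x3 uint8, red, green, blue; 420x560 float32, m along the optical axis (not along the pixel's ray), 0 where there is no reading.
- env.calibration(name): a dict with "vfov" (degrees; the focal length in pixels is half the picture's height over the tangent of half this angle, whatever the lens; pixels are square), "cx", "cy" (the principal point, pixels), "R" (3x3) and "t" (3): a world point X has camera coordinates R X + t. Camera axes: x right, y down, z forward; pixel columns grow to the right and rows downward; lengths in m; the calibration is good to about 2 mm. A picture is of the moment at which its call begins: read the wrist's pose just before it. calibration takes no time and is no camera call; for the wrist camera it gives the pose at the moment of the call.
- env.close_job(): hands the job in, once; it reports no verdict.
The state is a dict: "time_s": time; "qpos": joint angles; "dq": joint speeds; "joint_torque": joint torques, N m; "tool_pos": TCP position; "tcp_rot": TCP orientation; "contact_force": force on the tool from outside, world axes, zero at the start; "moment": the same for the moment, N m; "opening": finger opening in m.
Only numpy, scipy, OpenCV 4.12 (cv2) and the standard library are available. Lean on these libraries where they do the work, as an engineer would, in place of code of your own. Each camera call takes 0.05 s, during which the arm holds its last target. There are 200 camera calls.

## Task

Weigh out chocolate for a cake: first turn the scale's tare knob back to its zero stop while the pan is still empty, then lay chocolate blocks from the cutting board on the scale's pan, until the pointer has come down to the brass marker, and not one block more. Put all the blocks that are left over in the wooden keeper box, whose flush lid has no handle and has to be pressed on and slid away from the robot, and slide the lid fully shut again. Leave the phone and the burner cap lying on the worktop alone.

Things in the scene. Friction and masses are not known exactly. Their poses are not given: they have to be found in the camera images.
- board: Thin wooden cutting board, 170 (x) x 200 (y) x 6 mm high, fixed; origin: centre of its underside. The blocks start on it in up to two rows (along y) of three.
- block_0: Dark chocolate block, 64 (its x) x 32 (its y) x 28 mm (z), 75 g, 4 x 2 raised squares on top; loose; all blocks are alike; origin: centre of its underside. May be absent (4 to 6 are there).
- block_1: Dark chocolate block, 64 (its x) x 32 (its y) x 28 mm (z), 75 g, 4 x 2 raised squares on top; loose; all blocks are alike; origin: centre of its underside. May be absent (4 to 6 are there).
- block_2: Dark chocolate block, 64 (its x) x 32 (its y) x 28 mm (z), 75 g, 4 x 2 raised squares on top; loose; all blocks are alike; origin: centre of its underside. May be absent (4 to 6 are there).
- block_3: Dark chocolate block, 64 (its x) x 32 (its y) x 28 mm (z), 75 g, 4 x 2 raised squares on top; loose; all blocks are alike; origin: centre of its underside. May be absent (4 to 6 are there).
- block_4: Dark chocolate block, 64 (its x) x 32 (its y) x 28 mm (z), 75 g, 4 x 2 raised squares on top; loose; all blocks are alike; origin: centre of its underside. May be absent (4 to 6 are there).
- block_5: Dark chocolate block, 64 (its x) x 32 (its y) x 28 mm (z), 75 g, 4 x 2 raised squares on top; loose; all blocks are alike; origin: centre of its underside. May be absent (4 to 6 are there).
- keeper: Wooden keeper box, fixed, 222 (its x, about away from the robot) x 156 (y) x 82 mm high, walls 7 mm; origin: centre of its underside. The store is the half nearer the robot; the other half is a solid bed over which the lid runs. Its flat lid lies between the side walls, 1.5 mm below their tops. (Wall cabinets overhang the worktop from about 0.58 m in front of the robot, 0.41 m up.)
- store_floor (a point): Centre of the store's inner floor, 6 mm over the worktop; axes as the box. The store is 100 mm in x (the near 96 mm uncovered when the lid is fully open) x 142 mm in y, 68 mm deep below the lid: two blocks side by side (lengths along x) and two more on top fit flat.
- lid_top (a point): Centre of the lid's flat top face, 80.5 mm over the worktop; moves with the lid. The lid is a flat board 105 (x) x 141 (y) x 6 mm without handle or recess; axes as the box.
- keeper_lid (a joint): Travel of the lid in m along the box's +x: 0 shut, 0.095 fully open (stop). It stays where it is left; about 1.5 N moves it.
- scale: Sprung kitchen scale, fixed, origin: on the worktop below the pan's centre; its front (knob) faces its -x, about toward the robot. White base 160 mm wide, from x = -85 to 85 mm under the pan; front housing from x = -170 to -85 mm, 78 mm high.
- pan_floor (a point): Square steel pan of the scale, 170 x 170 mm with a rim 6 mm high; origin: centre of the pan's floor, 102 mm over the worktop when empty; axes as the scale. It sinks straight down 10 mm per block and stops at 45 mm.
- pan (a joint): Sinking of the pan in m: 0 empty, growing downward, 0.010 per block (74 N/m).
- pointer (a point): Black pointer that sinks with the pan, in front of the dial plate on the +y (left) side of the scale's front housing, 66 mm over the worktop with the pan empty; axes as the scale, z up.
- target_mark (a point): Height of the brass marker (a small bar with a tab, about 20 mm toward the scale's front from the pointer) on the aluminium dial plate; axes as the scale, z up. The dial plate with the marker is shifted down 8 mm per rad of tare knob, so the marker is right only with the knob at zero. Two or three blocks are needed.
- tare_knob (a joint): Tare knob, rad: 0 at its zero stop, at the start 0.55 to 1.3; grows clockwise seen from above, so it goes back counter-clockwise. It stays where it is left.
- phone: Closed black flip phone, 46 x 95 x 19 mm, lying loose on the worktop behind the board; bystander; origin: centre of its underside.
- cap: Dark round burner cap, 101 mm across, 9 mm high, lying loose on the worktop between the board and the canisters behind it; bystander; origin: centre of its underside.
- tare_knob_grip (a point): Point on the knob's vertical axis at the height to grip it; 130 mm before the pan's centre. The knob's grip is a raised bar along its own x axis (in line with the scale's x at 0; it turns with the joint); bar 42 mm long, 14 mm wide, 32 mm tall; this point lies 115 mm over the worktop and 7 mm below the bar's top; white dash on the bar's end that points to the scale's front at 0.

How it is judged (in metres and radians):
On the way:
1. the tare knob is turned back to its zero stop (within 0.1 rad) while the pan is empty (value of joint tare_knob below 0.1 rad and value of joint pan below 0.004 m), for 0.2 s.
At the end, for the whole second after the job is handed in: Tare knob within 0.1 rad of its zero stop; the pointer level with the brass marker or below it by less than one block's worth (from 2 mm above to 12 mm below) and at rest; every block that is present lies either on the pan or in the keeper box's store; the lid shut to within 6 mm (value of joint tare_knob below 0.1 rad and z of pointer in the frame of target_mark between -0.012 and 0.002 m and value of joint keeper_lid below 0.006 m and velocity of joint pan between -0.01 and 0.01 m/s and ((x of block_0 in the frame of pan_floor between -0.085 and 0.085 m and y of block_0 in the frame of pan_floor between -0.085 and 0.085 m and z of block_0 in the frame of pan_floor between -0.005 and 0.09 m) or (x of block_0 in the frame of store_floor between -0.052 and 0.052 m and y of block_0 in the frame of store_floor between -0.072 and 0.072 m and z of block_0 in the frame of store_floor between -0.005 and 0.07 m)) and ((x of block_1 in the frame of pan_floor between -0.085 and 0.085 m and y of block_1 in the frame of pan_floor between -0.085 and 0.085 m and z of block_1 in the frame of pan_floor between -0.005 and 0.09 m) or (x of block_1 in the frame of store_floor between -0.052 and 0.052 m and y of block_1 in the frame of store_floor between -0.072 and 0.072 m and z of block_1 in the frame of store_floor between -0.005 and 0.07 m)) and ((x of block_2 in the frame of pan_floor between -0.085 and 0.085 m and y of block_2 in the frame of pan_floor between -0.085 and 0.085 m and z of block_2 in the frame of pan_floor between -0.005 and 0.09 m) or (x of block_2 in the frame of store_floor between -0.052 and 0.052 m and y of block_2 in the frame of store_floor between -0.072 and 0.072 m and z of block_2 in the frame of store_floor between -0.005 and 0.07 m)) and ((x of block_3 in the frame of pan_floor between -0.085 and 0.085 m and y of block_3 in the frame of pan_floor between -0.085 and 0.085 m and z of block_3 in the frame of pan_floor between -0.005 and 0.09 m) or (x of block_3 in the frame of store_floor between -0.052 and 0.052 m and y of block_3 in the frame of store_floor between -0.072 and 0.072 m and z of block_3 in the frame of store_floor between -0.005 and 0.07 m)) and ((x of block_4 in the frame of pan_floor between -0.085 and 0.085 m and y of block_4 in the frame of pan_floor between -0.085 and 0.085 m and z of block_4 in the frame of pan_floor between -0.005 and 0.09 m) or (x of block_4 in the frame of store_floor between -0.052 and 0.052 m and y of block_4 in the frame of store_floor between -0.072 and 0.072 m and z of block_4 in the frame of store_floor between -0.005 and 0.07 m)) and ((x of block_5 in the frame of pan_floor between -0.085 and 0.085 m and y of block_5 in the frame of pan_floor between -0.085 and 0.085 m and z of block_5 in the frame of pan_floor between -0.005 and 0.09 m) or (x of block_5 in the frame of store_floor between -0.052 and 0.052 m and y of block_5 in the frame of store_floor between -0.072 and 0.072 m and z of block_5 in the frame of store_floor between -0.005 and 0.07 m))); the robot touches nothing.
It fails at once if the phone or the burner cap is pushed more than 30 mm (distance of any of phone, cap from where it was at the start of the episode above 0.03 m).
Of block_0, block_1, block_2, block_3, block_4, block_5 only 4 to 6 are there at a start; the rules pass over those that are not, and their reading is None.
At some moment in a run one of block_0, block_1, block_2, block_3, block_4, block_5 may be knocked a few centimetres aside while the robot is not near it.
Once in a run the grip may slacken for a moment while it holds something.
It also fails if it takes over 210 s, if anything falls off the work surface, if the arm or the gripper's body presses on something with over 40 N, if the wrist force passes 120 N, or if a joint passes its speed limit or range.

## Working session

There is one attempt and no reset: what is moved stays moved. The work goes in short steps, Python scripts to look and compute and a tool call to move; the robot and the scene stay as the last step left them, time stands still between calls to the robot, and variables do not carry over. Pictures are saved under pics/ and viewed, about 12 in all and at most 16, crops included, and the job is handed in when it is done.

Besides the shell and the picture viewer there is one more tool, called as a command line: name --argument value ..., lists and objects as JSON in quotes. carry_out: Moves the arm, as the interface text tells. Its arguments: {"type":"object","properties":{"deltas":{"type":"array"}},"required":["deltas"]}

```bash
mkdir -p pics
cat > h.py <<'E'
import numpy as np, cv2
from cell import env
def cam(n):
    c=env.calibration(n); p,d=env.grab_frame(n); c['f']=p.shape[0]/2/np.tan(np.radians(c['vfov'])/2)
    c['R']=np.array(c['R']);c['t']=np.array(c['t']); return p,d,c
def pts(d,c):
    v,u=np.indices(d.shape); P=np.stack([(u-c['cx'])/c['f']*d,(v-c['cy'])/c['f']*d,d],-1)
    return (P-c['t'])@c['R']
def ray(u,v,z,c):
    r=c['R'].T@np.array([(u-c['cx'])/c['f'],(v-c['cy'])/c['f'],1]); o=-c['R'].T@c['t']
    return o+r*(z-o[2])/r[2]
def save(p,n): cv2.imwrite('pics/'+n+'.png',p[...,::-1])
E
python3 - <<'E'
from h import *
print(env.state())
ims=[]
for n in('top','side'):
    p,d,c=cam(n); save(p,n+'0'); np.savez(n+'0.npz',p=p,d=d,**c); ims.append(p); print(n,c['f'],c['cx'],c['cy'],c['R'].tolist(),(-c['R'].T@c['t']),(d>0).mean())
E
```

```text
{'time_s': 0.0, 'qpos': array([-8.33529842e+01,  2.79141956e+00,  5.58874391e+00,  9.29331029e+01,
        1.69902500e-03,  8.26760286e+01]), 'dq': array([ 0.02497502,  0.01408266,  0.0631597 , -0.00674323, -0.00973822,
        0.02622753]), 'joint_torque': array([ 2.84983548e-05, -3.38777518e+01,  3.20017326e+01,  2.02829990e-02,
       -1.12327011e-04,  3.18546554e-06]), 'tool_pos': array([ 0.12666644, -0.50889981,  0.25210537]), 'tcp_rot': array([-1.79865546e+02, -1.89941419e-02,  1.39709629e+01]), 'contact_force': array([-0.30426559, -0.37526859, -0.60230816]), 'moment': array([ 0.01108451, -0.00608147, -0.02172415]), 'opening': 0.08567643087800533}
top 477.03473964230415 276.7635612784215 207.99567780121336 [[0.014020587536720861, -0.99987661584161, -0.007083517364605736], [-0.9814672682291757, -0.012407713619418215, -0.19122774390107972], [0.19111625917195948, 0.009633365760108238, -0.9815201341512299]] [0.19166213 0.13904402 1.27962776] 0.9960671768707483
side 511.29403402422986 273.7424883415769 210.279084031787 [[0.9928351002846522, -0.11944861969284146, -0.0032389653039005626], [-0.07934108512366911, -0.6387156286668633, -0.7653413211816623], [0.08935018664873424, 0.760114710389273, -0.6436164783437942]] [ 0.32421467 -0.71694127  0.83429839] 0.9959268707482993
```

View pics/top0.png

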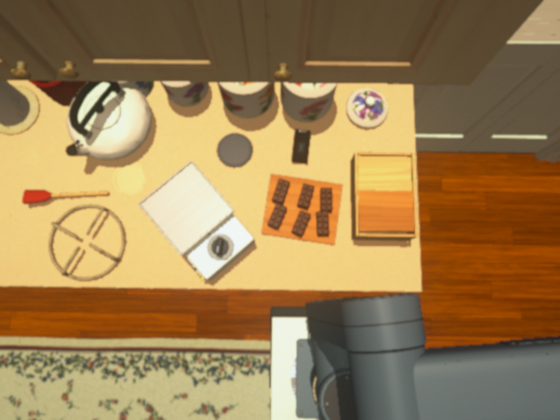

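View pics/side0.png

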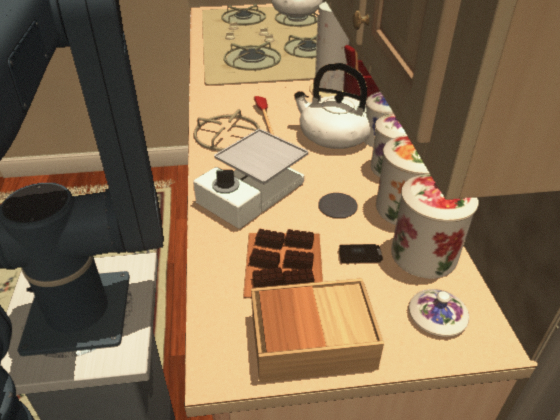

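The top view shows six blocks on the board (about (265-340, 178-240)) and the keeper at (384,195) with its lid shut. The scale pan is at (187,205), turned about 40°, with the knob at (220,246). The phone is at (301,146) and the cap at (235,150).

```bash
cat > m.py <<'E'
from h import *
D=dict(np.load('top0.npz')); p,d,c=D['p'],D['d'],D; P=pts(d,c); hsv=cv2.cvtColor(p,cv2.COLOR_RGB2HSV)
def rect(m,z,name,amin=60):
    cs,_=cv2.findContours(m.astype(np.uint8),cv2.RETR_EXTERNAL,cv2.CHAIN_APPROX_NONE)
    for k in cs:
        if cv2.contourArea(k)<amin: continue
        w=np.array([ray(*q,z,c)[:2] for q in k[:,0].astype(float)],np.float32)
        r=cv2.minAreaRect(w*1000)
        mm=np.zeros(d.shape,np.uint8);cv2.drawContours(mm,[k],-1,1,-1)
        print(name,np.round(r[0],1),np.round(r[1],1),round(r[2],1),'px',k[:,0].mean(0).round(),'z',np.round(np.median(P[...,2][mm>0]),4))
v,u=np.indices(d.shape)
bx=lambda a,b,e,f:(u>a)&(u<b)&(v>e)&(v<f)
Z=P[...,2]
rect((hsv[...,2]<85)&bx(262,345,175,245),.034,'blk')
rect((Z>.068)&(Z<.1)&bx(345,425,145,245),.082,'keeper')
rect((Z>.095)&(Z<.115)&bx(135,260,160,240),.108,'pan')
rect((Z>.068)&(Z<.088)&bx(180,260,210,285),.078,'housing')
rect((Z>.10)&bx(205,240,228,265),.122,'knob',20)
rect((hsv[...,2]<90)&bx(210,256,125,170),.009,'cap')
rect((hsv[...,2]<90)&bx(288,315,120,170),.019,'phone')
print('worktop z',np.median(Z[bx(120,135,120,150)]), np.median(Z[bx(270,285,250,270)]))
cr=cv2.resize(p[150:290,130:270],(560,560),interpolation=cv2.INTER_CUBIC)
s=dict(np.load('side0.npz'))['p']; cs=cv2.resize(s[120:230,185:315],None,fx=4.5,fy=4.5)[:560,:240+0] 
save(cr,'crop1')
E
python3 m.py
```

```text
keeper [ 467.  -125.7] [157.4 223.1] 89.9 px [385. 194.] z 0.0777
pan [421.1 379.1] [175.2 173.6] 41.8 px [186. 205.] z 0.1021
housing [324.5 297.7] [ 87.7 166.6] 41.8 px [218. 248.] z 0.0783
knob [324.  291.6] [16.2 42.1] 81.9 px [218. 245.] z 0.1208
phone [612.6  87. ] [38.4 90.1] 84.9 px [301. 146.] z 0.0185
worktop z 0.0847539429952295 -0.00033139351946902333
```

View pics/crop1.png

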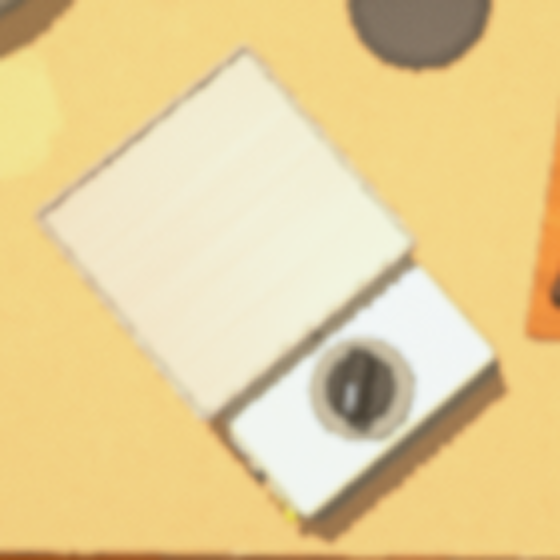

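```bash
cat >> m.py <<'E'
print('---')
rect((Z>.018)&(Z<.045)&bx(262,345,175,245),.034,'blk')
rect((Z>.004)&(Z<.014)&bx(214,256,125,170),.009,'cap')
E
python3 m.py | sed -n '/---/,$p'
```

```text
---
blk [396.7  88.2] [31.7 64.3] 67.9 px [300. 222.] z 0.0323
blk [429.6  27.1] [ 39.8 127.8] 89.6 px [324. 210.] z 0.0319
blk [470.5  76.1] [31.6 65.2] 74.0 px [305. 195.] z 0.0319
blk [448.7 146.2] [ 42.2 135.7] 80.3 px [278. 203.] z 0.0319
cap [605.1 271.4] [98.8 97.5] 2.2 px [234. 149.] z 0.0075
```

carry_out --deltas '[[[0,0,0.12,0.023,0.0325,0,1],[0,0,0.12,0.023,0.0325,0,1],[0,0,0.12,0.023,0.0325,0,1],[0,0,0.12,0.023,0.0325,0,1],[0,0,0.12,0.023,0.0325,0,1],[0,0,0.12,0.023,0.0325,0,1],[0,0,0.12,0.023,0.0325,0,1],[0,0,0.12,0.023,0.0325,0,1]]]'

```text
time_s: 0.77
tool_pos: [0.3112, -0.2476, 0.2529]
tcp_rot: [-180.0, -0.0, 69.3]
contact_force: [0.4, -1.3, 0.9]
opening: 0.0851
```

carry_out --deltas '[[[0,0,0.12,0.005,0.036,0,0.45],[0,0,0.12,0.005,0.036,0,0.45],[0,0,0.12,0.005,0.036,0,0.45],[0,0,0.12,0.005,0.036,0,0.45],[0,0,0.12,0.005,0.036,0,0.45],[0,0,0.12,0,0.036,0,0.45],[0,0,0.12,0,0.036,0,0.45],[0,0,0.12,0,0.036,0,0.45]]]'

```text
time_s: 1.43
tool_pos: [0.3351, 0.0402, 0.253]
tcp_rot: [-180.0, -0.0, 124.3]
contact_force: [0.4, -0.1, 0.2]
opening: 0.0386
```

carry_out --deltas '[[[0,0,0.12,0,0.036,0,0.45],[0,0,0.12,-0.003,0.036,0,0.45],[0,0,0.12,-0.003,0.036,0,0.45],[0,0,0.12,-0.003,0.036,0,0.45],[0,0,0.12,-0.003,0.036,0,0.45],[0,0,0.12,0,0.036,0,0.45],[0,0,0.115,0,0.036,0,0.45],[0,0,0,0,0,0,0.45]]]'

```text
time_s: 2.1
tool_pos: [0.3227, 0.2954, 0.2518]
tcp_rot: [179.9, -0.1, 172.4]
contact_force: [-0.8, -1.1, -0.0]
opening: 0.0384
```

```bash
cat > w.py <<'E'
import sys
from h import *
s=env.state(); p,d,c=cam('wrist'); save(p,sys.argv[1]); np.savez(sys.argv[1]+'.npz',p=p,d=d,**c)
print(s['tool_pos'],s['tcp_rot'],s['opening'],-c['R'].T@c['t'],(d>0).mean())
E
python3 w.py w1
```

```text
[0.32266992 0.29537769 0.25178462] [ 1.79899462e+02 -1.36258585e-01  1.72390001e+02] 0.03844422065961738 [0.2531459  0.3055022  0.37275799] 0.9958928571428571
```

View pics/w1.png

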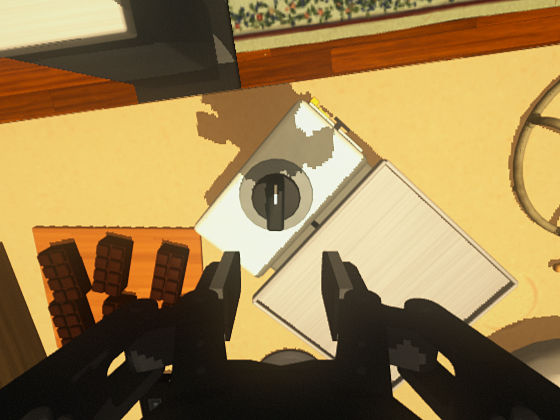

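The wrist view shows the knob's bar at about (275,200), lined up with the jaws, and the pan clear of the fingers. I'll measure the bar and the pan from this view.

```bash
cat > m2.py <<'E'
import sys
from h import *
D=dict(np.load(sys.argv[1]+'.npz')); p,d,c=D['p'],D['d'],D; P=pts(d,c);Z=P[...,2];v,u=np.indices(d.shape)
def rect(m,name,amin=60):
    m=cv2.morphologyEx(m.astype(np.uint8),cv2.MORPH_OPEN,np.ones((3,3)))
    cs,_=cv2.findContours(m,cv2.RETR_EXTERNAL,cv2.CHAIN_APPROX_NONE)
    for k in cs:
        if cv2.contourArea(k)<amin: continue
        mm=np.zeros(d.shape,np.uint8);cv2.drawContours(mm,[k],-1,1,-1);z=np.median(Z[mm>0])
        w=np.array([ray(*q,z,c)[:2] for q in k[:,0].astype(float)],np.float32)
        r=cv2.minAreaRect(w*1000)
        print(name,np.round(r[0],1),np.round(r[1],1),round(r[2],1),'px',k[:,0].mean(0).round(),'z',np.round(z,4))
bx=lambda a,b,e,f:(u>a)&(u<b)&(v>e)&(v<f)
if __name__=='__main__':
    rect((Z>.112)&(Z<.13)&bx(235,320,150,245),'knob')
    rect((Z>.095)&(Z<.115)&bx(240,530,150,380),'pan')
    rect((Z>.02)&(Z<.045)&bx(30,200,230,290),'blk')
E
python3 m2.py w1
```

```text
knob [320.7 292.7] [13.5 42.1] 81.7 px [275. 205.] z 0.1218
pan [514.4 387.9] [19.3 11.2] 2.8 px [395. 373.] z 0.1022
pan [421.4 379.4] [179.7 177. ] 41.7 px [373. 271.] z 0.1022
blk [405.4 156.4] [32.9 56.2] 67.9 px [168. 269.] z 0.0331
blk [388.2  33.7] [55.6 40.9] 1.9 px [ 61. 269.] z 0.0326
blk [391.6  91.6] [35.3 67.2] 68.1 px [110. 265.] z 0.033
```

carry_out --deltas '[[[0,0,0,0,-0.001,-0.033,0.45],[0,0,0,0,-0.001,-0.033,0.45],[0,0,0,0,-0.001,-0.033,0.45],[0,0,0,0,-0.001,-0.033,0.45],[0,0,0,0,0,0,0],[0,0,0,0,0,0,0],[0,0,0,0,0,0,0],[0,0,0,0,0,0,0]]]'

```text
time_s: 2.82
tool_pos: [0.3226, 0.2906, 0.1191]
tcp_rot: [179.4, -0.4, 171.8]
contact_force: [1.7, 17.3, -17.7]
opening: 0.0128
```

carry_out --deltas '[[[0,0,0.11,0,0,0,0],[0,0,0.11,0,0,0,0],[0,0,0.11,0,0,0,0],[0,0,0.11,0,0,0,0],[0,0,0.11,0,0,0,0],[0,0,0.11,0,0,0,0],[0,0,0.11,0,0,0,0],[0,0,0.03,0,0,0,0]]]'

```text
time_s: 3.48
tool_pos: [0.3228, 0.2906, 0.1191]
tcp_rot: [179.3, 0.2, -142.1]
contact_force: [1.9, 18.6, -18.0]
opening: 0.0124
```

carry_out --deltas '[[[0,0,0.04,0,0,0,0],[0,0,0.04,0,0,0,0]]]'

```text
time_s: 3.65
tool_pos: [0.3227, 0.2906, 0.1191]
tcp_rot: [179.3, 0.3, -137.6]
contact_force: [1.5, 18.1, -18.2]
opening: 0.0128
```

```bash
python3 -c "
from cell import env;s=env.state();print(s)"
```

```text
{'time_s': 3.65, 'qpos': array([ 32.66108516, -10.46891624, -22.1477131 ,  78.17683969,
         0.69539294,  -9.69800662]), 'dq': array([-3.18555464e-02,  8.36037291e-02, -1.63495245e-03, -6.56115768e-02,
        1.81748946e-01, -2.59002366e+01]), 'joint_torque': array([-5.03397748e+00, -3.12617147e+01,  3.52823675e+01,  4.55592602e+00,
       -3.86966765e+00, -6.71264977e-03]), 'tool_pos': array([0.32273226, 0.29057451, 0.11908933]), 'tcp_rot': array([ 179.33886098,    0.25944036, -137.64152901]), 'contact_force': array([  1.46563637,  18.11309202, -18.17736579]), 'moment': array([ 3.43725078, -0.52763776, -0.48284963]), 'opening': 0.01276200489642611}
```

carry_out --deltas '[[[0,0,0.04,0,0,0,0],[0,0,0,0,0,0,0],[0,0,0,0,0,0,0]]]'

```text
time_s: 3.9
tool_pos: [0.3228, 0.2907, 0.1192]
tcp_rot: [179.3, 0.3, -135.7]
contact_force: [0.9, 18.2, -17.1]
opening: 0.0129
```

```bash
python3 -c "
from cell import env;s=env.state();print(s['moment'],s['tcp_rot'],s['contact_force'])"
```

```text
[ 3.53392313 -0.41775968 -1.54175105] [ 179.30269823    0.29965991 -135.74355201] [  0.9320822   18.23387699 -17.1016362 ]
```

carry_out --deltas '[[[0,0,0,0,0,0,0.45],[0,0,0,0,0,0,0.45],[0,0,0,0,0,0,0.45],[0,0,0,0,0,0,0.45],[0,0,0,0,0,0.03,0.45],[0,0,0,0,0,0.035,0.45],[0,0,0,0,0,0.035,0.45],[0,0,0,0,0,0.03,0.45]]]'

```text
time_s: 4.57
tool_pos: [0.3239, 0.2861, 0.2542]
tcp_rot: [-179.9, 0.1, -135.5]
contact_force: [1.4, 1.0, -0.4]
opening: 0.0387
```

```bash
python3 w.py w2
python3 - <<'E'
import sys; sys.argv=['','w2']
from m2 import *
for t in('knob',): rect((Z>.112)&(Z<.13),'knob')
rect((Z>.095)&(Z<.112),'pan',800)
E
python3 -c "
from h import *
p,d,c=cam('side');np.savez('side1.npz',p=p,d=d,**c)
p2=np.load('side0.npz')['p']
save(np.hstack([cv2.resize(x[150:230,190:270],(400,400),interpolation=cv2.INTER_CUBIC) for x in(p2,p)]),'s1')"
```

```text
[0.32393621 0.28608011 0.25416554] [-1.79947386e+02  1.01392401e-01 -1.35517029e+02] 0.03874596948770464 [0.27347192 0.23767561 0.37486479] 0.9960289115646258
knob [321.4 291. ] [42.2 13.8] 41.8 px [287. 206.] z 0.1217
pan [312.7 385.3] [54.7 28.2] 85.5 px [363. 265.] z 0.103
pan [411.5 350.6] [127.5 145.2] 41.8 px [260. 294.] z 0.1021
```

View pics/w2.png

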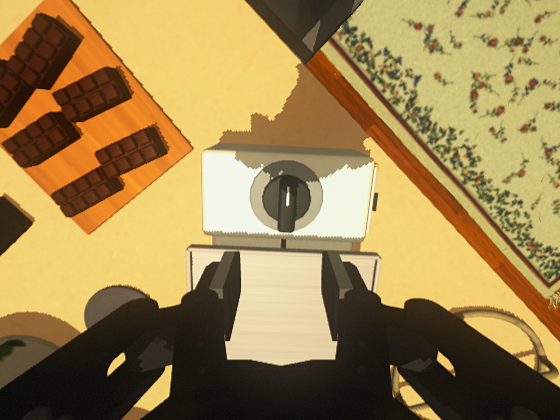

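The knob now sits at its zero stop: the bar is at 41.8° and so is the scale. Next I'll look at the dial on the scale's left side.

carry_out --deltas '[[[0,0,-0.115,-0.0062,0.0074,0,0.45],[0,0,-0.115,-0.0062,0.0074,0,0.45],[0,0,-0.115,-0.0062,0.0074,0,0.45],[0,0,-0.115,-0.0062,0.0074,0,0.45],[0,0,-0.115,-0.0062,0.0074,0,0.45],[0,0,-0.115,-0.0062,0.0074,0,0.45],[0,0,-0.115,-0.0062,0.0074,0,0.45],[0,0,-0.115,-0.0062,0.0074,0,0.45]]]'

```text
time_s: 5.33
tool_pos: [0.2738, 0.3455, 0.2511]
tcp_rot: [-180.0, 0.0, 171.5]
contact_force: [-0.3, 0.4, 0.7]
opening: 0.0382
```

carry_out --deltas '[[[0,0,-0.115,-0.0062,0.0074,0,0.45],[0,0,-0.115,-0.0062,0.0074,0,0.45],[0,0,-0.115,-0.0062,0.0074,0,0.45],[0,0,-0.115,-0.0062,0.0074,0,0.45],[0,0,-0.115,-0.0062,0.0074,0,0.45],[0,0,-0.115,-0.0062,0.0074,0,0.45]]]'

```text
time_s: 5.83
tool_pos: [0.2367, 0.3899, 0.251]
tcp_rot: [-180.0, 0.0, 131.9]
contact_force: [-0.3, 0.5, -0.8]
opening: 0.0385
```

carry_out --deltas '[[[-0.0775,-0.069,0,0,0,0,0.45],[-0.0775,-0.069,0,0,0,0,0.45],[-0.0775,-0.069,0,0,0,0,0.45],[-0.0775,-0.069,0,0,0,0,0.45],[-0.0775,-0.069,0,0,0,0,0.45],[0,0,0,0,0,0,0.45],[0,0,0,0,0,0,0.45]]]'

```text
time_s: 6.42
tool_pos: [0.2362, 0.3903, 0.2498]
tcp_rot: [-179.4, 29.7, 132.6]
contact_force: [0.7, 0.1, -0.6]
opening: 0.038
```

```bash
python3 w.py w3
```

```text
[0.23620109 0.39026094 0.24978945] [-179.42121523   29.72448889  132.6058753 ] 0.03804201256611143 [0.15522918 0.48116078 0.31981779] 0.9958843537414966
```

View pics/w3.png

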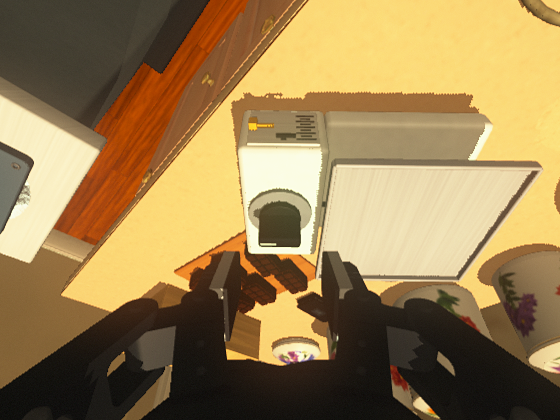

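The dial is at about (245-318, 112-145), upside down, with the brass marker near (262,126) and the black pointer near (287,136). I'll zoom in and compute the heights.

Run:
```python
import sys; sys.argv=['','w3']
from m2 import *
save(cv2.resize(p[100:155,235:330],(760,440),interpolation=cv2.INTER_CUBIC),'w3c')
hsv=cv2.cvtColor(p,cv2.COLOR_RGB2HSV)
a=np.radians(41.8); ex=np.array([np.cos(a),np.sin(a),0]); ey=np.array([-np.sin(a),np.cos(a),0]); S=np.array([.4213,.3793,0])
def sc(M):return np.array([(M-S)@ex,(M-S)@ey,M[...,2]]) 
B=bx(240,322,108,148)
for n,m in(('brass',(hsv[...,1]>140)&(hsv[...,2]>90)&B),('dark',(hsv[...,2]<50)&B)):
    m=m.astype(np.uint8); k,l,st,ce=cv2.connectedComponentsWithStats(m)
    for i in range(1,k):
        if st[i,4]<4: continue
        q=P[l==i]; print(n,st[i],ce[i].round(1),'scale coords',np.round([np.median((q-S)@ex),np.median((q-S)@ey),np.median(q[:,2])],4), 'zrange',q[:,2].min().round(4),q[:,2].max().round(4))
for uv in [(250,140),(310,118),(280,142)]: q=P[uv[1],uv[0]];print(uv,sc(q).round(4))
```

```text
brass [241 109  81  16 148] [277.9 110.5] scale coords [-1.34e-01  7.69e-02  1.00e-04] zrange -0.0012 0.0279
brass [248 117  26  14 208] [257.5 124. ] scale coords [-0.155   0.0878  0.0479] zrange 0.032 0.3198
(250, 140) [-0.1588  0.0849  0.0702]
(310, 118) [-0.1025  0.0845  0.0302]
(280, 142) [-0.1318  0.0842  0.0716]
```

View pics/w3c.png

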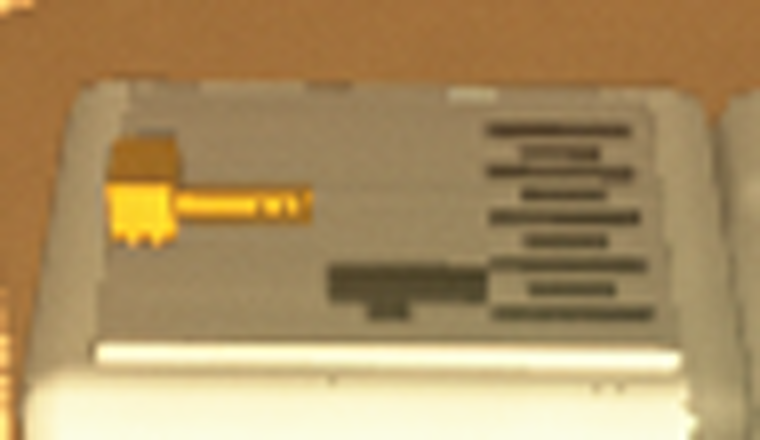

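The marker is about 17 mm below the pointer (the ticks are 10 mm apart), so two blocks are needed and four go into the keeper. Next, a view over the board.

carry_out --deltas '[[[0.0775,0.069,0,0.015,-0.023,0.006,0.55],[0.0775,0.069,0,0.015,-0.023,0.006,0.55],[0.0775,0.069,0,0.015,-0.023,0.006,0.55],[0.0775,0.069,0,0.015,-0.023,0.006,0.55],[0.0775,0.069,0,0.015,-0.023,0.006,0.55],[0,0,0.061,0.015,-0.023,0.006,0.55],[0,0,0.061,0.015,-0.023,0.006,0.55],[0,0,0.061,0.015,-0.023,0.006,0.55]]]'

```text
time_s: 7.13
tool_pos: [0.3581, 0.2032, 0.3013]
tcp_rot: [179.7, 0.1, 142.7]
contact_force: [0.3, -0.3, 0.5]
opening: 0.0468
```

carry_out --deltas '[[[0,0,0.061,0.015,-0.023,0.006,0.55],[0,0,0.061,0.015,-0.023,0.006,0.55],[0,0,0.061,0.015,-0.023,0.006,0.55],[0,0,0.061,0.015,-0.023,0,0.55],[0,0,0.061,0.015,-0.023,0,0.55],[0,0,0,0,0,0,0.55]]]'

```text
time_s: 7.63
tool_pos: [0.4341, 0.0864, 0.3183]
tcp_rot: [180.0, 0.3, 159.9]
contact_force: [-0.0, 0.3, 0.4]
opening: 0.0468
```

```bash
python3 w.py w4
python3 - <<'E'
import sys; sys.argv=['','w4']
from m2 import *
rect((Z>.026)&(Z<.042),'blk',300)
E
```

```text
[0.43406406 0.08641211 0.31826435] [179.97999662   0.27620382 159.93588562] 0.04675099569083895 [0.36735968 0.1117798  0.43874276] 0.9958673469387755
blk [762.2 366.3] [27.1 93.4] 61.4 px [543. 318.] z 0.0338
blk [468.4  74.9] [31.4 63.4] 73.8 px [281. 199.] z 0.0334
blk [480.7 141.5] [30.9 63.2] 71.9 px [333. 190.] z 0.0333
blk [427.4  25.8] [ 40.5 129.8] 82.3 px [233. 182.] z 0.0334
blk [395.2  87.1] [30.5 62.5] 68.8 px [269. 142.] z 0.0334
blk [413.3 150. ] [31.6 62.7] 68.2 px [324. 137.] z 0.0334
blk [452.6 346.2] [163.1  93.8] 32.6 px [464. 108.] z 0.0315
```

View pics/w4.png

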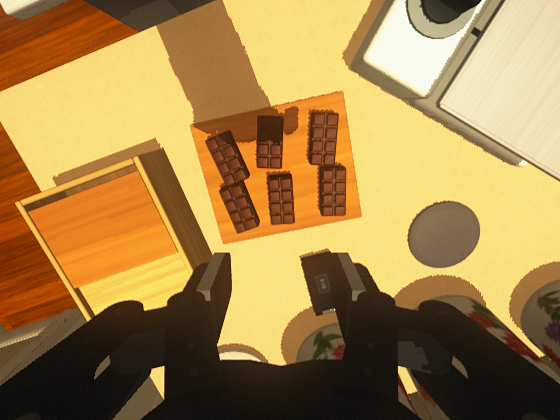

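The wrist view shows all six blocks separate (four measured singly, with a left pair at (228,158) and (240,207)). First I'll pick the block at (0.4807,0.1415), yaw 162°.

carry_out --deltas '[[[0,0,0.035,0.0078,0.0092,-0.033,0.55],[0,0,0,0.0078,0.0092,-0.033,0.55],[0,0,0,0.0078,0.0092,-0.033,0.55],[0,0,0,0.0078,0.0092,-0.033,0.55],[0,0,0,0.0078,0.0092,-0.033,0.55],[0,0,0,0.0078,0.0092,-0.033,0.55],[0,0,0,0,0,-0.03,0.55],[0,0,0,0,0,-0.03,0.55]]]'

```text
time_s: 8.35
tool_pos: [0.4787, 0.1469, 0.0589]
tcp_rot: [179.9, 0.1, 162.3]
contact_force: [0.2, -0.3, 0.2]
opening: 0.0475
```

carry_out --deltas '[[[0,0,0,0,0,-0.027,0.55],[0,0,0,0,0,0,0.55]]]'

```text
time_s: 8.52
tool_pos: [0.4733, 0.1456, 0.027]
tcp_rot: [-179.8, -0.6, 162.2]
contact_force: [-2.4, -0.2, -0.2]
opening: 0.0471
```

carry_out --deltas '[[[0,0,0,0,0,0,0],[0,0,0,0,0,0,0],[0,0,0,0,0,0,0],[0,0,0,0,0,0,0]]]'

```text
time_s: 8.85
tool_pos: [0.4808, 0.1466, 0.0351]
tcp_rot: [179.9, 0.3, 162.2]
contact_force: [1.0, 0.2, -0.6]
opening: 0.0308
```

carry_out --deltas '[[[0,0,0,0,0,0.02,0],[0,0,0,0,0,0.03,0],[0,0,0,0,0,0.035,0],[0,0,0,0,0,0.035,0],[0,0,0,0,0,0.035,0],[0,0,-0.065,-0.0042,0.032,0,0],[0,0,-0.065,-0.0042,0.032,0,0],[0,0,-0.065,-0.0042,0.032,0,0]]]'

```text
time_s: 9.52
tool_pos: [0.4676, 0.2435, 0.1908]
tcp_rot: [179.7, 0.2, 150.8]
contact_force: [0.3, -1.4, -0.8]
opening: 0.0308
```

carry_out --deltas '[[[0,0,-0.065,-0.0042,0.032,0,0],[0,0,-0.065,-0.0042,0.032,0,0],[0,0,-0.065,-0.0042,0.032,0,0],[0,0,-0.065,-0.0042,0.032,0,0],[0,0,-0.065,-0.0042,0.032,0,0],[0,0,0,0,0,0,0],[0,0,0,0,0,0,0],[0,0,0,0,0,0,0]]]'

```text
time_s: 10.18
tool_pos: [0.4453, 0.4024, 0.1883]
tcp_rot: [179.9, 0.0, 132.5]
contact_force: [0.0, -1.2, -0.2]
opening: 0.0307
```

carry_out --deltas '[[[0,0,0,0,0,-0.02,0],[0,0,0,0,0,-0.015,0],[0,0,0,0,0,-0.01,0],[0,0,0,0,0,-0.008,0],[0,0,0,0,0,0,0],[0,0,0,0,0,0,0],[0,0,0,0,0,0,0.55],[0,0,0,0,0,0,0.55]]]'

```text
time_s: 10.85
tool_pos: [0.4459, 0.4027, 0.1359]
tcp_rot: [179.8, 0.0, 132.4]
contact_force: [-0.3, 0.1, 0.0]
opening: 0.0469
```

carry_out --deltas '[[[0,0,0,0,0,0,0.55],[0,0,0,0,0,0,0.55],[0,0,0,0,0,0.03,0.55],[0,0,0,0,0,0.03,0.55],[0,0,0,0,0,0.03,0.55],[0,0,0,0,0,0,0.55]]]'

```text
time_s: 11.35
tool_pos: [0.4477, 0.4043, 0.2327]
tcp_rot: [179.3, 0.1, 132.5]
contact_force: [0.9, 0.8, 1.4]
opening: 0.0467
```

carry_out --deltas '[[[0,0,0.0563,-0.0041,-0.0316,0,0.55],[0,0,0.0563,-0.0041,-0.0316,0,0.55],[0,0,0.0563,-0.0041,-0.0316,0,0.55],[0,0,0.0563,-0.0041,-0.0316,0,0.55],[0,0,0.0563,-0.0041,-0.0316,0,0.55],[0,0,0.0563,-0.0041,-0.0316,0,0.55],[0,0,0.0563,-0.0041,-0.0316,-0.02,0.55],[0,0,0.0563,-0.0041,-0.0316,-0.02,0.55]]]'

```text
time_s: 12.02
tool_pos: [0.4135, 0.1486, 0.1859]
tcp_rot: [179.8, 0.3, 158.5]
contact_force: [0.8, 0.6, 0.2]
opening: 0.047
```

carry_out --deltas '[[[0,0,0,0,0,-0.03,0.55],[0,0,0,0,0,-0.03,0.55],[0,0,0,0,0,-0.02,0.55],[0,0,0,0,0,0,0.55],[0,0,0,0,0,0,0.55]]]'

```text
time_s: 12.43
tool_pos: [0.4114, 0.1493, 0.1037]
tcp_rot: [-179.9, -0.1, 158.3]
contact_force: [1.2, -0.4, 0.3]
opening: 0.0469
```

```bash
python3 w.py w5
python3 - <<'E'
import sys; sys.argv=['','w5']
from m2 import *
rect((Z>.024)&(Z<.042),'blk',300)
p,d,c=cam('top');np.savez('top1.npz',p=p,d=d,**c);P=pts(d,c);print(np.median(P[195:205,165:172,2]),np.median(P[185:190,175:180,2]))
E
```

```text
[0.41137814 0.14932423 0.10365346] [-1.79929128e+02 -1.08258776e-01  1.58261689e+02] 0.04693801125241694 [0.34623004 0.17651672 0.22460631] 0.9960076530612245
blk [484.3  23. ] [15.  34.3] 33.9 px [152. 382.] z 0.0337
blk [464.7  87.7] [13.9 43.3] 73.5 px [228. 335.] z 0.0328
blk [413.5 -51.6] [21.5 51.5] 87.0 px [ 14. 336.] z 0.0318
blk [394.8  32.8] [62.  36.8] 2.7 px [101. 270.] z 0.0332
blk [394.2  89.4] [32.5 63.8] 67.8 px [178. 236.] z 0.0335
blk [412.7 151.3] [31.  63.6] 68.0 px [283. 231.] z 0.0335
blk [420.4 298.4] [39.3 63. ] 14.0 px [517. 153.] z 0.0318
blk [360.  230.3] [92.3 41.9] 8.0 px [374.  90.] z 0.0335
0.11485840018166069 0.11804217934392544
```

carry_out --deltas '[[[0,0,0,0.001,0.001,-0.025,0.55],[0,0,0,0,0,-0.02,0.55],[0,0,0,0,0,-0.015,0.55],[0,0,0,0,0,-0.01,0.55],[0,0,0,0,0,0,0.55],[0,0,0,0,0,0,0],[0,0,0,0,0,0,0],[0,0,0,0,0,0,0]]]'

```text
time_s: 13.2
tool_pos: [0.4148, 0.1509, 0.0361]
tcp_rot: [179.9, 0.2, 158.3]
contact_force: [0.4, 0.1, -0.7]
opening: 0.0304
```

carry_out --deltas '[[[0,0,0,0,0,0,0],[0,0,0,0,0,0.02,0],[0,0,0,0,0,0.03,0],[0,0,0,0,0,0.035,0],[0,0,0,0,0,0.035,0],[0,0,0,0,0,0.035,0],[0,0,-0.057,-0.002,0.026,0,0],[0,0,-0.057,-0.002,0.026,0,0]]]'

```text
time_s: 13.87
tool_pos: [0.4118, 0.203, 0.1936]
tcp_rot: [179.7, 0.3, 151.4]
contact_force: [0.3, 0.4, -1.4]
opening: 0.0311
```

carry_out --deltas '[[[0,0,-0.057,-0.002,0.026,0,0],[0,0,-0.057,-0.002,0.026,0,0],[0,0,-0.057,-0.002,0.026,0,0],[0,0,-0.057,-0.002,0.026,0,0],[0,0,-0.057,-0.002,0.026,0,0],[0,0,-0.057,-0.002,0.026,0,0],[0,0,0,0,0,0,0],[0,0,0,0,0,0,0]]]'

```text
time_s: 14.53
tool_pos: [0.3969, 0.3595, 0.1892]
tcp_rot: [-180.0, 0.0, 132.3]
contact_force: [-0.1, 0.3, -0.4]
opening: 0.0305
```

carry_out --deltas '[[[0,0,0,-0.001,-0.002,-0.02,0],[0,0,0,0,0,-0.02,0],[0,0,0,0,0,-0.015,0],[0,0,0,0,0,-0.01,0],[0,0,0,0,0,0,0],[0,0,0,0,0,0,0],[0,0,0,0,0,0,0.55],[0,0,0,0,0,0,0.55]]]'

```text
time_s: 15.2
tool_pos: [0.3974, 0.357, 0.1261]
tcp_rot: [179.8, 0.0, 132.1]
contact_force: [-0.1, 0.3, -0.8]
opening: 0.0467
```

carry_out --deltas '[[[0,0,0,0,0,0,0.55],[0,0,0,0,0,0,0.55],[0,0,0,0,0,0.03,0.55],[0,0,0,0,0,0.03,0.55],[0,0,0,0,0,0.03,0.55],[0,0,0,0,0,0.03,0.55],[0,0,0,0,0,0,0.55],[0,0,0,0,0,0,0.55]]]'

```text
time_s: 15.87
tool_pos: [0.3977, 0.3576, 0.2477]
tcp_rot: [179.6, 0.1, 132.1]
contact_force: [-0.2, -0.5, 0.1]
opening: 0.0469
```

```bash
python3 w.py w6
python3 - <<'E'
import sys; sys.argv=['','w6']
from m2 import *
rect((Z>.105)&(Z<.125),'panblk',300)
rect((Z>.070)&(Z<.095),'pan',1500)
E
```

```text
[0.39769487 0.35755652 0.24769976] [1.79621873e+02 5.04584169e-02 1.32143241e+02] 0.046878759298325315 [0.34978954 0.41037884 0.36843457] 0.9962074829931973
panblk [406.6 346.2] [29.4 29.8] 42.0 px [278. 221.] z 0.1098
panblk [322.9 296.2] [45.7 16.2] 42.1 px [155. 203.] z 0.1215
panblk [449.7 397.5] [30.1 61.1] 42.6 px [358. 212.] z 0.1097
panblk [386.1 368.9] [29.9 29.5] 41.1 px [275. 188.] z 0.1097
pan [391.4 352.6] [254.3 176.9] 41.7 px [262. 189.] z 0.0822
```

View pics/w6.png

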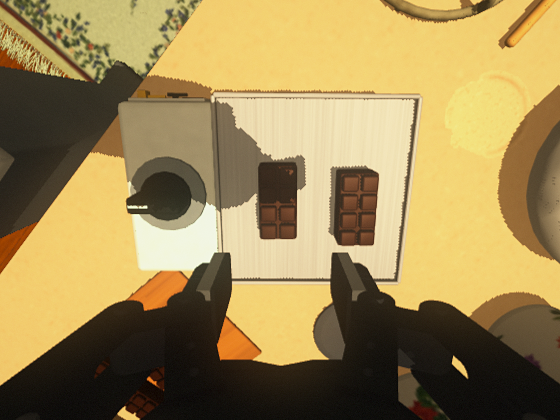

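The pan now sits at z 0.082, which is 20 mm of sinking, with both blocks inside its rim. Next, the lid.

carry_out --deltas '[[[0,0,0.0645,0,-0.0372,0,0],[0,0,0.0645,0,-0.0372,0,0],[0,0,0.0645,0,-0.0372,0,0],[0,0,0.0645,0,-0.0372,0,0],[0,0,0.0645,0,-0.0372,0,0],[0,0,0.0645,0,-0.0372,0,0],[0,0,0.0645,0,-0.0372,0,0],[0,0,0.0645,0,-0.0372,0,0]]]'

```text
time_s: 16.58
tool_pos: [0.395, 0.0574, 0.2423]
tcp_rot: [-179.9, -0.2, 161.9]
contact_force: [1.6, 0.0, 0.5]
opening: 0.0002
```

carry_out --deltas '[[[0,0,0.0645,0,-0.0372,0,0],[0,0,0.0645,0,-0.0372,-0.02,0],[0,0,0.0645,0,-0.0372,-0.03,0],[0,0,0.0645,0,-0.0372,-0.03,0],[0,0,0.0645,0,-0.0372,-0.03,0],[0,0,0,0,0,0,0],[0,0,0,0,0,0,0],[0,0,0,0,0,0,0]]]'

```text
time_s: 17.25
tool_pos: [0.3954, -0.1117, 0.145]
tcp_rot: [179.9, -0.1, -179.9]
contact_force: [0.7, 1.1, 1.9]
opening: -0.0001
```

```bash
python3 -c "
from h import *
s=env.state();print(s['tool_pos'],s['contact_force'],env.tip_extent)"
```

```text
[ 0.39540893 -0.11171501  0.14495665] [0.74773717 1.09857694 1.87364966] 0.022
```

carry_out --deltas '[[[0,0,0,0,-0.014,-0.02,0],[0,0,0,0,0,-0.01,0],[0,0,0,0,0,-0.005,0],[0,0,0,0,0,0,0],[0,0,0,0,0,0,0]]]'

```text
time_s: 17.67
tool_pos: [0.3965, -0.1253, 0.1115]
tcp_rot: [180.0, 0.0, -179.7]
contact_force: [-0.3, -0.5, 0.8]
opening: -0.0002
```

carry_out --deltas '[[[0,0,0,0,0,-0.003,0],[0,0,0,0,0,0,0],[0,0,0,0,0,-0.002,0],[0,0,0,0,0,0,0]]]'

```text
time_s: 18.0
tool_pos: [0.3964, -0.1262, 0.1062]
tcp_rot: [-180.0, 0.0, -179.8]
contact_force: [-0.2, -0.1, 0.2]
opening: -0.0
```

Contact should come at TCP z ≈ 0.1025.

carry_out --deltas '[[[0,0,0,0,0,-0.003,0],[0,0,0,0,0,0,0],[0,0,0,0,0,-0.002,0],[0,0,0,0,0,0,0]]]'

```text
time_s: 18.33
tool_pos: [0.3971, -0.1263, 0.1025]
tcp_rot: [180.0, 0.1, -179.8]
contact_force: [-1.1, 1.6, 5.8]
opening: 0.0003
```

carry_out --deltas '[[[0,0,0,0,0,-0.001,0],[0,0,0,0,0,0,0]]]'

```text
time_s: 18.5
tool_pos: [0.3976, -0.1263, 0.1025]
tcp_rot: [180.0, 0.2, -179.8]
contact_force: [-0.6, 1.5, 9.2]
opening: 0.0003
```

carry_out --deltas '[[[0,0,0,0.008,0,-0.0005,0],[0,0,0,0.012,0,0,0],[0,0,0,0.012,0,0,0],[0,0,0,0.012,0,0,0]]]'

```text
time_s: 18.83
tool_pos: [0.4418, -0.1264, 0.1024]
tcp_rot: [-180.0, 0.2, -179.8]
contact_force: [-3.1, 1.6, 11.3]
opening: -0.0
```

carry_out --deltas '[[[0,0,0,0.012,0,0,0],[0,0,0,0.012,0,0,0],[0,0,0,0.012,0,0,0],[0,0,0,0.012,0,0,0],[0,0,0,0.006,0,0,0],[0,0,0,0,0,0,0]]]'

```text
time_s: 19.33
tool_pos: [0.4929, -0.1268, 0.1024]
tcp_rot: [-179.9, -0.3, -179.8]
contact_force: [-10.0, 0.4, 16.0]
opening: 0.0
```

```bash
cat > lid.py <<'E'
from h import *
p,d,c=cam('top'); save(p,'lidt'); P=pts(d,c); Z=P[...,2]
# profile along x at several columns of the keeper
for u in (368,376,398,404):
    print(u,[(round(P[v,u,0],3),round(Z[v,u],3)) for v in range(150,244,5)])
E
python3 lid.py
```

```text
368 [(np.float64(0.61), np.float64(-0.004)), (np.float64(0.571), np.float64(0.074)), (np.float64(0.555), np.float64(0.084)), (np.float64(0.542), np.float64(0.081)), (np.float64(0.502), np.float64(0.174)), (np.float64(0.491), np.float64(0.171)), (np.float64(0.502), np.float64(0.079)), (np.float64(0.489), np.float64(0.079)), (np.float64(0.476), np.float64(0.077)), (np.float64(0.462), np.float64(0.081)), (np.float64(0.465), np.float64(0.005)), (np.float64(0.452), np.float64(0.002)), (np.float64(0.437), np.float64(0.006)), (np.float64(0.423), np.float64(0.006)), (np.float64(0.316), np.float64(0.553)), (np.float64(0.304), np.float64(0.58)), (np.float64(0.296), np.float64(0.581)), (np.float64(0.287), np.float64(0.593)), (np.float64(0.279), np.float64(0.597))]
376 [(np.float64(0.61), np.float64(-0.0)), (np.float64(0.572), np.float64(0.073)), (np.float64(0.556), np.float64(0.081)), (np.float64(0.542), np.float64(0.081)), (np.float64(0.499), np.float64(0.188)), (np.float64(0.487), np.float64(0.186)), (np.float64(0.485), np.float64(0.146)), (np.float64(0.489), np.float64(0.08)), (np.float64(0.
[... 1237 characters left out ...]
0.419), np.float64(0.56)), (np.float64(0.408), np.float64(0.568)), (np.float64(0.399), np.float64(0.573)), (np.float64(0.39), np.float64(0.575)), (np.float64(0.382), np.float64(0.575)), (np.float64(0.373), np.float64(0.583)), (np.float64(0.365), np.float64(0.581)), (np.float64(0.357), np.float64(0.583)), (np.float64(0.348), np.float64(0.588)), (np.float64(0.341), np.float64(0.588)), (np.float64(0.333), np.float64(0.588)), (np.float64(0.325), np.float64(0.59)), (np.float64(0.317), np.float64(0.593)), (np.float64(0.31), np.float64(0.594)), (np.float64(0.302), np.float64(0.597)), (np.float64(0.295), np.float64(0.596)), (np.float64(0.287), np.float64(0.599)), (np.float64(0.28), np.float64(0.6))]
```

The lid travelled 95 mm onto its stop and the store's floor is visible. I'll lift and take a fresh look at the four remaining blocks.

carry_out --deltas '[[[0,0,0,-0.003,0,0.02,0],[0,0,0,0,0,0.034,0.55],[0,0,0,0,0,0.034,0.55],[0,0,-0.052,-0.0126,0.0374,0.034,0.55],[0,0,-0.052,-0.0126,0.0374,0.034,0.55],[0,0,-0.052,-0.0126,0.0374,0.02,0.55],[0,0,-0.052,-0.0126,0.0374,0,0.55],[0,0,-0.052,-0.0126,0.0374,0,0.55]]]'

```text
time_s: 20.05
tool_pos: [0.4345, 0.0446, 0.263]
tcp_rot: [179.9, 0.3, 165.0]
contact_force: [-0.1, 0.4, -0.2]
opening: 0.0473
```

carry_out --deltas '[[[0,0,0,0,0,0,0.55],[0,0,0,0,0,0,0.55],[0,0,0,0,0,0,0.55]]]'

```text
time_s: 20.3
tool_pos: [0.4342, 0.0435, 0.2607]
tcp_rot: [-180.0, 0.0, 165.3]
contact_force: [-0.3, 0.1, 0.1]
opening: 0.0467
```

```bash
python3 w.py w7
python3 - <<'E'
import sys; sys.argv=['','w7']
from m2 import *
rect((Z>.026)&(Z<.042),'blk',300)
rect((Z>.065)&(Z<.095),'keeper',300)
rect((Z>-.01)&(Z<.015)&(P[...,1]<-.05)&(P[...,0]>.36),'floor',300)
E
```

```text
[0.43422703 0.04345604 0.26067595] [-1.79966738e+02  2.01317222e-02  1.65347773e+02] 0.04670302889903284 [0.36608305 0.06238122 0.3814652 ] 0.9958035714285715
blk [468.4  74. ] [31.4 63.2] 73.8 px [315. 203.] z 0.0334
blk [ 412.9 -140.7] [129.2 102.2] 89.7 px [100. 230.] z 0.0343
blk [431.5 -50.2] [122.4   5.9] 0.0 px [196. 199.] z 0.0345
blk [427.3  25.4] [ 40.6 129.7] 82.7 px [261. 178.] z 0.0334
blk [394.8  86. ] [31.4 62.7] 67.8 px [310. 135.] z 0.0334
blk [411.6 271.8] [206.8  56.9] 27.3 px [479.  88.] z 0.0316
keeper [714.6 128.5] [57.5 16.2] 34.7 px [412. 403.] z 0.0802
keeper [ 443.6 -138.1] [172.9 179.5] 89.9 px [109. 226.] z 0.0604
keeper [415.  277.7] [42.6 88.2] 88.6 px [545.  99.] z 0.0825
keeper [350.3 259.6] [85.8 84.9] 41.7 px [502.  40.] z 0.0781
floor [ 686.1 -215.2] [34.6 81.3] 69.6 px [154. 387.] z 0.0
floor [616.  -76.6] [ 53.2 124.7] 89.9 px [238. 329.] z 0.0
floor [ 412.6 -146.4] [119.7 102.6] 89.9 px [121. 198.] z 0.0062
```

View pics/w7.png

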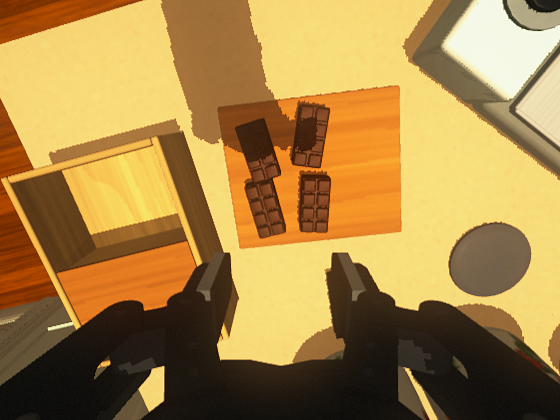

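The store is open and four blocks remain on the board. I'll pick the near one at (0.395,0.087) first, since it has the most clearance.

carry_out --deltas '[[[0,0,-0.064,-0.01,0.011,-0.035,0.5],[0,0,-0.064,-0.01,0.011,-0.035,0.5],[0,0,0,-0.01,0.011,-0.035,0.5],[0,0,0,-0.0095,0.011,-0.035,0.5],[0,0,0,0,0,-0.035,0.5],[0,0,0,0,0,-0.025,0.5],[0,0,0,0,0,-0.01,0.5],[0,0,0,0,0,0,0.5]]]'

```text
time_s: 21.02
tool_pos: [0.3921, 0.0863, 0.0476]
tcp_rot: [-179.8, -0.4, 157.8]
contact_force: [-0.9, -0.3, 0.7]
opening: 0.0426
```

carry_out --deltas '[[[0,0,0,0,0,-0.01,0.5],[0,0,0,0,0,0,0.5],[0,0,0,0,0,0,0],[0,0,0,0,0,0,0],[0,0,0,0,0,0,0],[0,0,0,0,0,0,0]]]'

```text
time_s: 21.52
tool_pos: [0.3961, 0.0876, 0.0424]
tcp_rot: [179.9, 0.2, 157.9]
contact_force: [-0.1, -0.4, 3.7]
opening: 0.0304
```

Run:
```python
import sys; sys.argv=['','w7']
from m2 import *
m=((Z>.026)&(Z<.042)&(abs(P[...,1]-.0254)<.035)&(abs(P[...,0]-.427)<.08)).astype(np.uint8)
for it in (3,5):
    e=cv2.erode(m,np.ones((3,3)),iterations=it); k,l,st,ce=cv2.connectedComponentsWithStats(e)
    for i in range(1,k):
        if st[i,4]<50: continue
        q=P[l==i][:,:2].astype(np.float32); r=cv2.minAreaRect(q*1000); print(it,st[i,4],np.round(r[0],1),np.round(r[1],1),round(r[2],1),ce[i])
```

```text
3 1712 [427.3  25.4] [ 32.  120.7] 82.6 [260.37792056 176.02628505]
5 221 [382.5  28.8] [23.5 18.7] 3.2 [251.93665158 136.64253394]
5 158 [411.5  30. ] [17.7 19.1] 88.4 [260.69620253 166.39240506]
5 263 [450.4  19.1] [17.9 32.2] 87.3 [260.90494297 198.21673004]
5 69 [478.2  19.8] [12.9 17.1] 15.3 [271.02898551 224.97101449]
```

carry_out --deltas '[[[0,0,0,0,0,0.02,0],[0,0,0,0,0,0.03,0],[0,0,0,0,0,0.035,0],[0,0,0,0,0,0.035,0],[0,0,0.055,0.0021,-0.0348,0,0],[0,0,0.055,0.0021,-0.0348,0,0],[0,0,0.055,0.0021,-0.0348,0,0],[0,0,0.055,0.0021,-0.0348,0,0]]]'

```text
time_s: 22.18
tool_pos: [0.4031, -0.0527, 0.1615]
tcp_rot: [-180.0, 0.1, 170.8]
contact_force: [1.0, -0.1, -1.2]
opening: 0.0303
```

carry_out --deltas '[[[0,0,0.055,0.0021,-0.0348,0,0],[0,0,0.055,0.0021,-0.0348,0,0],[0,0,0.055,0.0021,-0.0348,0,0],[0,0,0,0,0,0,0],[0,0,0,0,0,0,0],[0,0,0,0,0,0,0]]]'

```text
time_s: 22.68
tool_pos: [0.409, -0.1556, 0.1607]
tcp_rot: [179.9, -0.0, 180.0]
contact_force: [-0.2, 1.3, -1.2]
opening: 0.0306
```

carry_out --deltas '[[[0,0,0,0.002,0,-0.03,0],[0,0,0,0,0,-0.03,0],[0,0,0,0,0,-0.025,0],[0,0,0,0,0,-0.017,0],[0,0,0,0,0,-0.005,0],[0,0,0,0,0,0,0]]]'

```text
time_s: 23.18
tool_pos: [0.4096, -0.1516, 0.0517]
tcp_rot: [179.6, -0.2, -179.8]
contact_force: [-0.3, 5.0, -0.2]
opening: 0.0303
```

carry_out --deltas '[[[0,0,0,0,0,-0.007,0],[0,0,0,0,0,0,0],[0,0,0,0,0,0,0]]]'

```text
time_s: 23.43
tool_pos: [0.4109, -0.1494, 0.0462]
tcp_rot: [179.3, -0.0, -179.7]
contact_force: [0.9, 12.8, 0.9]
opening: 0.0299
```

The finger linkage is rubbing the -y wall. I'll raise a little, move inward and let the block drop the last centimetre.

carry_out --deltas '[[[0,0,0,0,0.003,0.006,0],[0,0,0,0,0.002,0.006,0],[0,0,0,0,0,0,0],[0,0,0,0,0,0,0]]]'

```text
time_s: 23.77
tool_pos: [0.4122, -0.151, 0.0599]
tcp_rot: [-179.9, 0.1, -179.9]
contact_force: [0.5, 0.1, -1.0]
opening: 0.0299
```

carry_out --deltas '[[[0,0,0,0,0,-0.003,0],[0,0,0,0,0,0,0],[0,0,0,0,0,0,0.42],[0,0,0,0,0,0,0.42],[0,0,0,0,0,0,0.42]]]'

```text
time_s: 24.18
tool_pos: [0.4111, -0.151, 0.0557]
tcp_rot: [180.0, -0.0, 180.0]
contact_force: [-0.4, 0.2, -0.5]
opening: 0.0357
```

carry_out --deltas '[[[0,0,0,0,0,0.03,0.42],[0,0,0,0,0,0.035,0.42],[0,0,0,0,0,0.035,0.42],[0,0,0,0,0,0.035,0.42],[0,0,0,0,0,0.035,0.42],[0,0,0,0,0,0,0.42],[0,0,0,0,0,0,0.42]]]'

```text
time_s: 24.77
tool_pos: [0.413, -0.1522, 0.229]
tcp_rot: [-179.8, 0.3, 180.0]
contact_force: [-0.3, 0.5, -0.8]
opening: 0.036
```

```bash
python3 w.py w8
python3 - <<'E'
import sys; sys.argv=['','w8']
from m2 import *
K=(P[...,0]>.355)&(P[...,0]<.465)&(P[...,1]<-.05)&(P[...,1]>-.205)
rect((Z>.024)&(Z<.05)&K,'store',200)
rect((Z>.026)&(Z<.042)&(P[...,1]>-.02),'blk',300)
E
```

```text
[ 0.41297677 -0.15217285  0.2290342 ] [-179.79652154    0.33881172  179.99032021] 0.035973301366375145 [ 0.34184323 -0.15069959  0.34941736] 0.9960586734693877
store [ 409.3 -150. ] [62.3 31.2] 0.1 px [283. 183.] z 0.0334
store [ 415.5 -127.3] [147.9 101.3] 89.9 px [305. 206.] z 0.0376
blk [467.9  71. ] [36.1 62.7] 73.6 px [496. 239.] z 0.0332
blk [427.1  21.3] [ 42.5 129.7] 82.4 px [455. 198.] z 0.0333
```

View pics/w8.png

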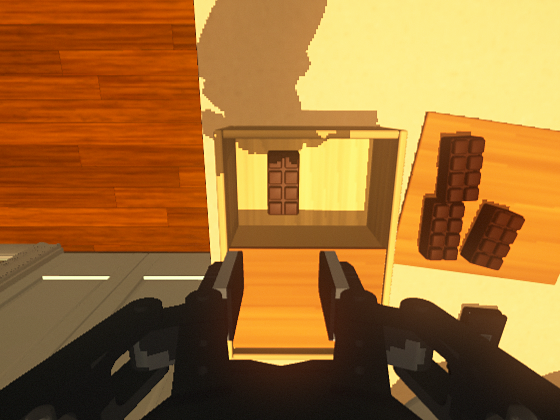

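The first left-over block lies flat in the store at (283,183), at (0.409,-0.150). Now I'll work out the axes of the two end-to-end blocks.

```bash
cat > pair.py <<'E'
import sys
from m2 import *
m=(Z>.026)&(Z<.042)&(abs(P[...,1]-.024)<.034)&(abs(P[...,0]-.427)<.08)
q=P[m][:,:2]*1000
for a in np.arange(360,496,6):
    s=q[(q[:,0]>=a)&(q[:,0]<a+6)][:,1]
    if len(s)>8: print(a+3,len(s),np.percentile(s,[3,97]).round(1),round(np.ptp(np.percentile(s,[3,97])),1))
E
python3 pair.py w8; echo; python3 pair.py w7
```

```text
363 68 [13.6 41.2] 27.6
369 235 [11.6 40.2] 28.6
375 215 [11.9 39.9] 28.1
381 228 [12.3 40.9] 28.6
387 215 [12.4 41.2] 28.9
393 180 [12.5 41.3] 28.8
399 233 [13.3 42. ] 28.7
405 206 [13.4 41.7] 28.3
411 197 [13.8 42.6] 28.8
417 204 [14.1 42.6] 28.6
423 196 [14.3 42.5] 28.2
429 169 [ 4.  32.5] 28.6
435 188 [ 2.7 31.8] 29.1
441 179 [ 2.8 30.9] 28.1
447 191 [ 2.9 31.7] 28.8
453 178 [ 3.  31.1] 28.1
459 139 [ 2.9 32.1] 29.1
465 218 [ 3.  31.9] 28.9
471 184 [ 2.9 57.4] 54.4
477 207 [ 3.3 57.6] 54.3
483 211 [ 3.5 57.1] 53.6
489 185 [ 3.7 56.1] 52.3
495 46 [11.8 57.7] 45.9

363 49 [15.4 42.3] 26.9
369 183 [13.4 42.7] 29.3
375 180 [13.7 42.9] 29.2
381 175 [13.5 43.4] 29.8
387 175 [14.3 43.5] 29.2
393 161 [14.6 43.7] 29.1
399 178 [14.3 44.1] 29.9
405 167 [15.1 44.4] 29.3
411 160 [15.2 44.8] 29.6
417 168 [16.  44.7] 28.7
423 154 [16.2 45.2] 29.0
429 143 [ 4.8 40.5] 35.7
435 156 [ 5.3 33.8] 28.5
441 141 [ 4.8 34.1] 29.3
447 162 [ 4.6 34. ] 29.3
453 151 [ 4.8 34.3] 29.5
459 122 [ 4.7 34. ] 29.3
465 168 [ 4.6 33.9] 29.3
471 143 [ 5.2 34.6] 29.4
477 154 [ 4.6 57.1] 52.5
483 161 [ 5.4 57. ] 51.6
489 138 [ 5.7 57. ] 51.3
495 19 [51.5 57.5] 6.0
```

carry_out --deltas '[[[0,0,0.05,-0.0032,0.036,-0.02,0.5],[0,0,0,-0.0032,0.036,-0.02,0.5],[0,0,0,-0.0032,0.036,-0.02,0.5],[0,0,0,-0.0032,0.036,-0.02,0.5],[0,0,0,-0.0032,0.036,-0.02,0.5],[0,0,0,0,0,-0.02,0.5],[0,0,0,0,0,0,0.5],[0,0,0,0,0,0,0.5]]]'

```text
time_s: 25.48
tool_pos: [0.3928, 0.0293, 0.1032]
tcp_rot: [180.0, -0.3, -177.1]
contact_force: [0.2, 0.1, 0.2]
opening: 0.0426
```

carry_out --deltas '[[[0,0,0,0.001,0,-0.03,0.5],[0,0,0,0,0,-0.02,0.5],[0,0,0,0,0,-0.011,0.5],[0,0,0,0,0,0,0.5],[0,0,0,0,0,0,0.5],[0,0,0,0,0,0,0],[0,0,0,0,0,0,0],[0,0,0,0,0,0,0]]]'

```text
time_s: 26.15
tool_pos: [0.3979, 0.0285, 0.0468]
tcp_rot: [-179.9, 0.2, -177.2]
contact_force: [-0.3, -0.6, 4.8]
opening: 0.0301
```

carry_out --deltas '[[[0,0,0,0,0,0,0],[0,0,0,0,0,0.02,0],[0,0,0,0,0,0.03,0],[0,0,0,0,0,0.035,0],[0,0,0,0,0,0.035,0],[0,0,-0.05,0.0045,-0.0325,0,0],[0,0,0,0.0045,-0.0325,0,0],[0,0,0,0.0045,-0.0325,0,0]]]'

```text
time_s: 26.82
tool_pos: [0.4108, -0.0693, 0.1663]
tcp_rot: [-180.0, 0.2, -179.9]
contact_force: [1.0, 0.1, 0.0]
opening: 0.0301
```

carry_out --deltas '[[[0,0,0,0.0045,-0.0325,0,0],[0,0,0,0,0,0,0],[0,0,0,0,0,0,0],[0,0,0,0,0,0,0]]]'

```text
time_s: 27.15
tool_pos: [0.414, -0.1007, 0.1646]
tcp_rot: [179.9, -0.0, 180.0]
contact_force: [0.1, -0.2, -1.2]
opening: 0.0302
```

carry_out --deltas '[[[0,0,0,-0.002,0,-0.03,0],[0,0,0,0,0,-0.03,0],[0,0,0,0,0,-0.025,0],[0,0,0,0,0,-0.015,0],[0,0,0,0,0,-0.008,0],[0,0,0,0,0,0,0],[0,0,0,0,0,0,0]]]'

```text
time_s: 27.73
tool_pos: [0.4129, -0.1, 0.0584]
tcp_rot: [-180.0, 0.1, -179.8]
contact_force: [-1.3, -0.4, 4.1]
opening: 0.0297
```

carry_out --deltas '[[[0,0,0,0,0.003,0.003,0],[0,0,0,0,0,0,0],[0,0,0,0,0,0,0]]]'

```text
time_s: 27.98
tool_pos: [0.4126, -0.0972, 0.0602]
tcp_rot: [180.0, 0.1, -179.9]
contact_force: [-0.3, 0.2, 2.0]
opening: 0.0302
```

carry_out --deltas '[[[0,0,0,0,0,0,0.42],[0,0,0,0,0,0,0.42],[0,0,0,0,0,0,0.42],[0,0,0,0,0,0,0.42]]]'

```text
time_s: 28.32
tool_pos: [0.4127, -0.0988, 0.0603]
tcp_rot: [-179.9, 0.0, 180.0]
contact_force: [-0.3, -4.6, 2.5]
opening: 0.0358
```

carry_out --deltas '[[[0,0,0,0,0,0.03,0.42],[0,0,0,0,0,0.035,0.42],[0,0,0,0,0,0.035,0.42],[0,0,0,0,0,0.035,0.42],[0,0,0,0,0,0.03,0.42],[0,0,0,0,0,0,0.42],[0,0,0,0,0,0,0.42]]]'

```text
time_s: 28.9
tool_pos: [0.4135, -0.0977, 0.2266]
tcp_rot: [180.0, 0.2, -180.0]
contact_force: [-0.5, 0.3, 0.2]
opening: 0.0357
```

```bash
cat > st.py <<'E'
from m2 import *
K=(P[...,0]>.365)&(P[...,0]<.457)&(P[...,1]<-.058)&(P[...,1]>-.193)
rect((Z>.024)&(Z<.05)&K,'L1',200)
rect((Z>.05)&(Z<.07)&K,'L2',200)
rect((Z>.026)&(Z<.042)&(P[...,1]>-.02)&(P[...,1]<.2),'blk',300)
E
python3 w.py w9; python3 st.py w9
```

```text
[ 0.41345744 -0.09772412  0.22664329] [ 179.97140954    0.22608526 -179.97591362] 0.035666002235278625 [ 0.3425553  -0.09677545  0.34716742] 0.9960204081632653
L1 [409.4 -99.3] [62.8 31.3] 0.0 px [278. 184.] z 0.0335
L1 [ 408.9 -148.7] [61.8 31.7] 0.0 px [228. 183.] z 0.0334
blk [467.9  71.7] [34.5 63.1] 73.7 px [444. 240.] z 0.0333
blk [458.8  16.8] [63.1 32.5] 0.3 px [392. 232.] z 0.0333
```

Both blocks lie flat side by side (-0.099 and -0.149). Next block: (0.459,0.018).

carry_out --deltas '[[[0,0,0,0.0116,0.029,-0.02,0.46],[0,0,0,0.0116,0.029,-0.02,0.46],[0,0,0,0.0116,0.029,-0.02,0.46],[0,0,0,0.0116,0.029,-0.02,0.46],[0,0,0,0,0,-0.035,0.46],[0,0,0,0,0,-0.03,0.46],[0,0,0,0,0,0,0.46],[0,0,0,0,0,0,0.46]]]'

```text
time_s: 29.62
tool_pos: [0.4547, 0.0188, 0.0759]
tcp_rot: [179.9, -0.5, -180.0]
contact_force: [0.7, 0.0, -0.0]
opening: 0.0394
```

carry_out --deltas '[[[0,0,0,0.001,0,-0.02,0.46],[0,0,0,0,0,-0.013,0.46],[0,0,0,0,0,0,0.46],[0,0,0,0,0,0,0.46],[0,0,0,0,0,0,0],[0,0,0,0,0,0,0],[0,0,0,0,0,0,0],[0,0,0,0,0,0,0]]]'

```text
time_s: 30.28
tool_pos: [0.4613, 0.0176, 0.0491]
tcp_rot: [-180.0, 0.2, 180.0]
contact_force: [-0.7, -0.7, 5.8]
opening: 0.0299
```

carry_out --deltas '[[[0,0,0,0,0,0.02,0],[0,0,0,0,0,0.03,0],[0,0,0,0,0,0.035,0],[0,0,0,0,0,0.035,0],[0,0,0,0,0,0.03,0],[0,0,0,-0.009,-0.0335,0,0],[0,0,0,-0.009,-0.0335,0,0],[0,0,0,-0.009,-0.0335,0,0]]]'

```text
time_s: 30.95
tool_pos: [0.4331, -0.0833, 0.1983]
tcp_rot: [-179.9, 0.2, -179.8]
contact_force: [-0.3, -0.1, -1.5]
opening: 0.0298
```

carry_out --deltas '[[[0,0,0,-0.009,-0.0335,0,0],[0,0,0,-0.009,-0.0335,0,0],[0,0,0,0,0,0,0],[0,0,0,0,0,0,0],[0,0,0,0,0,0,0]]]'

```text
time_s: 31.37
tool_pos: [0.4146, -0.1494, 0.1969]
tcp_rot: [180.0, 0.0, 180.0]
contact_force: [0.4, 0.7, -0.4]
opening: 0.0299
```

carry_out --deltas '[[[0,0,0,-0.003,0,-0.03,0],[0,0,0,0,0,-0.03,0],[0,0,0,0,0,-0.025,0],[0,0,0,0,0,-0.02,0],[0,0,0,0,0,-0.01,0],[0,0,0,0,0,0,0],[0,0,0,0,0,0,0]]]'

```text
time_s: 31.95
tool_pos: [0.4119, -0.1486, 0.082]
tcp_rot: [180.0, -0.0, -179.9]
contact_force: [-1.0, -0.1, 0.1]
opening: 0.03
```

carry_out --deltas '[[[0,0,0,0,0,0,0.42],[0,0,0,0,0,0,0.42],[0,0,0,0,0,0,0.42],[0,0,0,0,0,0,0.42]]]'

```text
time_s: 32.28
tool_pos: [0.4127, -0.15, 0.0833]
tcp_rot: [-179.9, 0.1, -180.0]
contact_force: [-0.6, -0.6, -0.4]
opening: 0.036
```

carry_out --deltas '[[[0,0,0,0,0,0.03,0.42],[0,0,0,0,0,0.035,0.42],[0,0,0,0,0.01,0.035,0.42],[0,0,0,0,0.02,0.035,0.42],[0,0,0,0,0.02,0.02,0.42],[0,0,0,0,0,0,0.42],[0,0,0,0,0,0,0.42]]]'

```text
time_s: 32.87
tool_pos: [0.4129, -0.0996, 0.2392]
tcp_rot: [-179.9, 0.3, -179.9]
contact_force: [0.1, 0.5, -0.6]
opening: 0.0358
```

```bash
python3 w.py w10; python3 st.py w10
```

```text
[ 0.4129371  -0.09958134  0.23921109] [-179.8687343     0.27557255 -179.90163049] 0.0357882951090472 [ 0.34193548 -0.09838492  0.35968585] 0.995812074829932
L1 [409.7 -99.4] [31.2 63.3] 89.4 px [281. 182.] z 0.0334
L2 [ 411.7 -147.4] [62.4 31.8] 0.2 px [229. 189.] z 0.0614
blk [467.9  71.7] [34.4 63.1] 73.5 px [441. 236.] z 0.0333
```

View pics/w10.png

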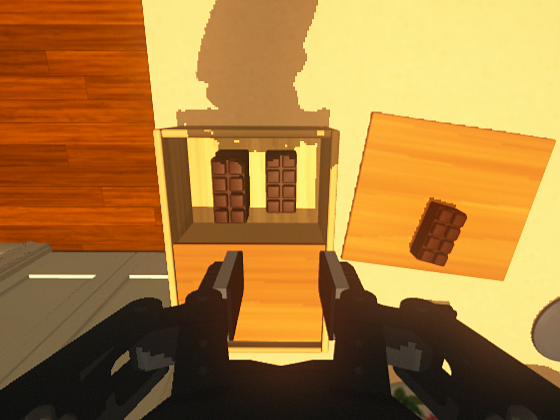

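Two blocks below and one stacked (229,189); the last is on the board at (438,232).

carry_out --deltas '[[[0,0,-0.057,0.0113,0.0345,-0.02,0.55],[0,0,-0.057,0.0113,0.0345,-0.02,0.55],[0,0,-0.057,0.0113,0.0345,-0.02,0.55],[0,0,-0.057,0.0113,0.0345,-0.02,0.55],[0,0,-0.057,0.0113,0.0345,-0.02,0.55],[0,0,0,0,0,-0.035,0.55],[0,0,0,0,0,0,0.55],[0,0,0,0,0,0,0.55]]]'

```text
time_s: 33.58
tool_pos: [0.4642, 0.0726, 0.0973]
tcp_rot: [-179.8, -0.6, 163.7]
contact_force: [0.6, -1.2, 0.4]
opening: 0.0469
```

carry_out --deltas '[[[0,0,0,0,0,-0.03,0.55],[0,0,0,0,0,-0.02,0.55],[0,0,0,0,0,-0.012,0.55],[0,0,0,0,0,0,0.55],[0,0,0,0,0,0,0.55],[0,0,0,0,0,0,0.55]]]'

```text
time_s: 34.08
tool_pos: [0.47, 0.0721, 0.0421]
tcp_rot: [179.9, 0.2, 163.6]
contact_force: [-0.1, 0.1, 0.4]
opening: 0.0473
```

carry_out --deltas '[[[0,0,0,0,0,0,0],[0,0,0,0,0,0,0],[0,0,0,0,0,0,0],[0,0,0,0,0,0,0]]]'

```text
time_s: 34.42
tool_pos: [0.4704, 0.0727, 0.0424]
tcp_rot: [180.0, 0.3, 163.7]
contact_force: [-0.5, -1.3, 6.7]
opening: 0.0305
```

carry_out --deltas '[[[0,0,0,0,0,0.02,0],[0,0,0,0,0,0.03,0],[0,0,0,0,0,0.035,0],[0,0,0,0,0,0.035,0],[0,0,0,0,0,0.035,0],[0,0,0.057,-0.0118,-0.033,0,0],[0,0,0.057,-0.0118,-0.033,0,0],[0,0,0.057,-0.0118,-0.033,0,0]]]'

```text
time_s: 35.08
tool_pos: [0.4331, -0.0267, 0.1964]
tcp_rot: [-180.0, 0.2, 173.8]
contact_force: [0.5, -1.6, -0.8]
opening: 0.0304
```

carry_out --deltas '[[[0,0,0.057,-0.0118,-0.033,0,0],[0,0,0.057,-0.0118,-0.033,0,0],[0,0,0,0,0,0,0],[0,0,0,0,0,0,0],[0,0,0,0,0,0,0]]]'

```text
time_s: 35.5
tool_pos: [0.4092, -0.0919, 0.1949]
tcp_rot: [180.0, 0.0, 179.9]
contact_force: [-0.2, -0.5, -0.5]
opening: 0.0304
```

carry_out --deltas '[[[0,0,0,0.002,-0.001,-0.03,0],[0,0,0,0,0,-0.03,0],[0,0,0,0,0,-0.025,0],[0,0,0,0,0,-0.022,0],[0,0,0,0,0,-0.01,0],[0,0,0,0,0,0,0],[0,0,0,0,0,0,0]]]'

```text
time_s: 36.08
tool_pos: [0.4113, -0.0921, 0.078]
tcp_rot: [180.0, -0.0, -179.9]
contact_force: [0.7, -0.0, -0.6]
opening: 0.0303
```

carry_out --deltas '[[[0,0,0,0,0,0,0],[0,0,0,0,0,0,0.42],[0,0,0,0,0,0,0.42],[0,0,0,0,0,0,0.42],[0,0,0,0,0,0,0.42]]]'

```text
time_s: 36.5
tool_pos: [0.4119, -0.0934, 0.0788]
tcp_rot: [-180.0, 0.1, 180.0]
contact_force: [0.2, 0.0, -0.3]
opening: 0.0356
```

carry_out --deltas '[[[0,0,0,0,0,0.03,0.42],[0,0,0,0,0,0.035,0.42],[0,0,0,0,0,0.035,0.42],[0,0,0,0,-0.015,0.035,0.42],[0,0,0,0,-0.015,0.02,0.42],[0,0,0,0,0,0,0.42],[0,0,0,0,0,0,0.42]]]'

```text
time_s: 37.08
tool_pos: [0.4122, -0.124, 0.2347]
tcp_rot: [-179.9, 0.2, 179.9]
contact_force: [-0.3, -0.0, 0.0]
opening: 0.0361
```

```bash
python3 w.py w11; python3 st.py w11
```

```text
[ 0.41215983 -0.12396326  0.23472226] [-179.91403217    0.21057764  179.92008407] 0.03611453962270466 [ 0.34130099 -0.12266275  0.35526683] 0.9960204081632653
L1 [409.8 -99.9] [30.4 62.4] 90.0 px [297. 176.] z 0.0333
L2 [ 411.9 -148.1] [62.7 31.5] 0.3 px [254. 192.] z 0.0614
L2 [411.  -92.6] [62.8 31.1] 0.7 px [314. 190.] z 0.0614
```

All four leftovers lie flat below the lid level (tops at 0.061). Now I'll shut the lid.

carry_out --deltas '[[[0,0,0,0.039,-0.001,0,0],[0,0,0,0.039,-0.001,0,0],[0,0,0,0,0,-0.03,0],[0,0,0,0,0,-0.035,0],[0,0,0,0,0,-0.035,0],[0,0,0,0,0,-0.02,0],[0,0,0,0,0,0,0],[0,0,0,0,0,0,0]]]'

```text
time_s: 37.8
tool_pos: [0.487, -0.1236, 0.1101]
tcp_rot: [179.9, -0.3, -180.0]
contact_force: [-0.6, -0.0, -0.1]
opening: -0.0001
```

carry_out --deltas '[[[0,0,0,0,0,-0.004,0],[0,0,0,0,0,0,0],[0,0,0,0,0,0,0]]]'

```text
time_s: 38.05
tool_pos: [0.4901, -0.1253, 0.1105]
tcp_rot: [-179.9, 0.1, -180.0]
contact_force: [0.1, 0.4, -0.7]
opening: -0.0001
```

carry_out --deltas '[[[0,0,0,0,0,-0.005,0],[0,0,0,0,0,0,0],[0,0,0,0,0,-0.003,0],[0,0,0,0,0,0,0],[0,0,0,0,0,-0.001,0],[0,0,0,0,0,0,0]]]'

```text
time_s: 38.55
tool_pos: [0.4904, -0.1253, 0.1025]
tcp_rot: [-180.0, 0.2, -180.0]
contact_force: [-2.6, 1.0, 9.1]
opening: -0.0004
```

carry_out --deltas '[[[0,0,0,0,0,-0.001,0],[0,0,0,0,0,0,0]]]'

```text
time_s: 38.72
tool_pos: [0.4904, -0.1253, 0.1024]
tcp_rot: [-179.9, 0.2, -180.0]
contact_force: [-2.1, 2.0, 12.8]
opening: -0.0001
```

carry_out --deltas '[[[0,0,0,-0.008,0,0,0],[0,0,0,-0.012,0,0,0],[0,0,0,-0.012,0,0,0],[0,0,0,-0.012,0,0,0],[0,0,0,-0.012,0,0,0],[0,0,0,-0.012,0,0,0]]]'

```text
time_s: 39.22
tool_pos: [0.4243, -0.1252, 0.1025]
tcp_rot: [-180.0, 0.6, -180.0]
contact_force: [2.8, 2.7, 10.7]
opening: -0.0002
```

carry_out --deltas '[[[0,0,0,-0.012,0,0,0],[0,0,0,-0.012,0,0,0],[0,0,0,-0.006,0,0,0],[0,0,0,0,0,0,0]]]'

```text
time_s: 39.55
tool_pos: [0.3934, -0.1254, 0.1024]
tcp_rot: [-179.9, 0.5, -180.0]
contact_force: [-0.1, 1.9, 11.3]
opening: 0.0
```

carry_out --deltas '[[[0,0,0,-0.004,0,0,0],[0,0,0,-0.003,0,0,0],[0,0,0,0,0,0,0]]]'

```text
time_s: 39.8
tool_pos: [0.3881, -0.1262, 0.1025]
tcp_rot: [-179.8, 0.6, -180.0]
contact_force: [3.2, 1.1, 8.2]
opening: 0.0002
```

carry_out --deltas '[[[0,0,0,0,0,0.02,0],[0,0,0,0,0,0.03,0],[0,0,0,0,0.01,0.035,0],[0,0,0,0,0.037,0.035,0],[0,0,0,0,0.037,0.02,0],[0,0,0,0,0.037,0,0],[0,0,0,0,0,0,0],[0,0,0,0,0,0,0]]]'

```text
time_s: 40.47
tool_pos: [0.3845, -0.0096, 0.233]
tcp_rot: [-180.0, 0.1, -179.7]
contact_force: [-0.5, -0.4, -0.4]
opening: 0.0001
```

```bash
python3 w.py w12
python3 - <<'E'
import sys; sys.argv=['','w12']
from m2 import *
# lid/box profile along x at lid's middle
for y in (-.09,-.12,-.15):
    m=(abs(P[...,1]-y)<.003)&(P[...,0]>.34)&(P[...,0]<.6); q=P[m]; col=p[m]
    o=np.argsort(q[:,0]); q=q[o];col=col[o]
    print(y,[(int(a*1000),int(1000*np.median(q[(q[:,0]>=a)&(q[:,0]<a+.006),2])),col[(q[:,0]>=a)&(q[:,0]<a+.006)].mean(0).astype(int)[2]) for a in np.arange(.35,.6,.006) if ((q[:,0]>=a)&(q[:,0]<a+.006)).any()])
E
```

```text
[ 0.38445512 -0.00958393  0.23295067] [-1.79966751e+02  9.56828403e-02 -1.79717268e+02] 5.851974685071703e-05 [ 0.31383109 -0.00882064  0.35365101] 0.9959778911564626
-0.09 [(350, 40, np.int64(37)), (356, 81, np.int64(70)), (362, 80, np.int64(32)), (368, 80, np.int64(31)), (374, 80, np.int64(33)), (380, 80, np.int64(32)), (386, 80, np.int64(31)), (392, 80, np.int64(31)), (398, 80, np.int64(30)), (404, 80, np.int64(31)), (410, 80, np.int64(32)), (416, 80, np.int64(31)), (422, 80, np.int64(32)), (428, 80, np.int64(35)), (434, 80, np.int64(34)), (440, 80, np.int64(35)), (446, 80, np.int64(38)), (452, 80, np.int64(35)), (458, 80, np.int64(34)), (464, 80, np.int64(35)), (470, 73, np.int64(86)), (476, 72, np.int64(88)), (482, 72, np.int64(78))]
-0.12 [(350, 41, np.int64(37)), (356, 81, np.int64(67)), (362, 80, np.int64(30)), (368, 80, np.int64(31)), (374, 80, np.int64(32)), (380, 80, np.int64(31)), (386, 80, np.int64(29)), (392, 80, np.int64(32)), (398, 80, np.int64(30)), (404, 80, np.int64(31)), (410, 80, np.int64(32)), (416, 80, np.int64(31)), (422, 80, np.int64(32)), (428, 80, np.int64(
[... 387 characters left out ...]
[(350, 39, np.int64(37)), (356, 81, np.int64(68)), (362, 80, np.int64(29)), (368, 80, np.int64(30)), (374, 80, np.int64(31)), (380, 80, np.int64(31)), (386, 80, np.int64(29)), (392, 80, np.int64(31)), (398, 80, np.int64(29)), (404, 80, np.int64(30)), (410, 80, np.int64(31)), (416, 80, np.int64(30)), (422, 80, np.int64(33)), (428, 80, np.int64(36)), (434, 80, np.int64(34)), (440, 80, np.int64(35)), (446, 80, np.int64(36)), (452, 80, np.int64(34)), (458, 80, np.int64(33)), (464, 80, np.int64(37)), (470, 73, np.int64(79)), (476, 72, np.int64(84)), (482, 73, np.int64(80)), (488, 73, np.int64(83)), (494, 73, np.int64(80)), (500, 73, np.int64(81)), (506, 72, np.int64(90)), (512, 73, np.int64(88))]
```

View pics/w12.png

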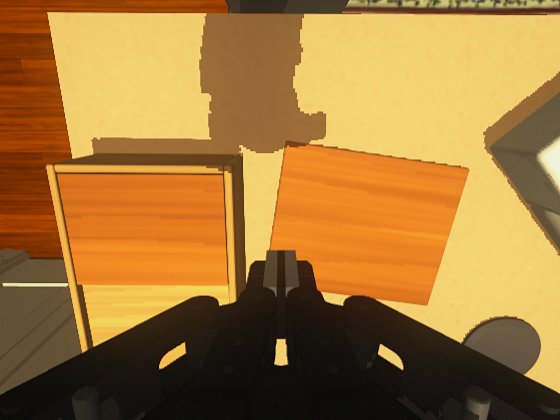

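The lid is shut against the near wall (about (148,175), no gap) and the board is empty. One last look at the dial, to check the pointer against the marker and the knob.

carry_out --deltas '[[[0,0,-0.07,-0.0123,0.0333,0.002,0],[0,0,-0.07,-0.0123,0.0333,0.002,0],[0,0,-0.07,-0.0123,0.0333,0.002,0],[0,0,-0.07,-0.0123,0.0333,0.002,0],[0,0,-0.07,-0.0123,0.0333,0.002,0],[0,0,-0.07,-0.0123,0.0333,0.002,0],[0,0,-0.07,-0.0123,0.0333,0.002,0],[0,0,-0.07,-0.0123,0.0333,0.002,0]]]'

```text
time_s: 41.18
tool_pos: [0.2857, 0.2555, 0.2476]
tcp_rot: [-179.9, 0.0, 147.5]
contact_force: [0.2, -0.0, 0.5]
opening: 0.0001
```

carry_out --deltas '[[[0,0,-0.07,-0.0123,0.0333,0,0],[0,0,-0.07,-0.0123,0.0333,0,0],[0,0,-0.07,-0.0123,0.0333,0,0],[0,0,-0.07,-0.0123,0.0333,0,0],[0,0,0,0,0,0,0]]]'

```text
time_s: 41.6
tool_pos: [0.2357, 0.3918, 0.2464]
tcp_rot: [-179.9, -0.1, 131.9]
contact_force: [0.4, -1.4, 0.3]
opening: 0.0001
```

carry_out --deltas '[[[-0.0775,-0.069,0,0,0,0,0],[-0.0775,-0.069,0,0,0,0,0],[-0.0775,-0.069,0,0,0,0,0],[-0.0775,-0.069,0,0,0,0,0],[-0.0775,-0.069,0,0,0,0,0],[0,0,0,0,0,0,0],[0,0,0,0,0,0,0]]]'

```text
time_s: 42.18
tool_pos: [0.2369, 0.3879, 0.2463]
tcp_rot: [-179.6, 29.8, 132.1]
contact_force: [-0.2, -0.1, 0.1]
opening: -0.0002
```

```bash
python3 w.py w13
python3 - <<'E'
import sys; sys.argv=['','w13']
from m2 import *
a=np.radians(41.8); ey=np.array([-np.sin(a),np.cos(a),0]); ex=np.array([np.cos(a),np.sin(a),0]);S=np.array([.4213,.3793,0])
rect((Z>.112)&(Z<.13)&(((P-S)@ex)<-.1),'knob'); rect((Z>.10)&(Z<.118)&(((P-S)@ex)>-.09),'panblk',200)
cc=np.linalg.inv(np.eye(3)); C=c['R']@(S+ex*-.13+ey*.085+[0,0,.05])+c['t']; u0,v0=(C[:2]/C[2]*c['f']+[c['cx'],c['cy']]).astype(int); print(u0,v0)
save(cv2.resize(p[v0-30:v0+30,u0-50:u0+50],(800,480),interpolation=cv2.INTER_CUBIC),'w13c')
p,d,c=cam('top'); P2=pts(d,c); print('pan z',np.median(P2[205:215,205:210,2]),np.median(P2[190:194,160:164,2]))
E
```

```text
[0.23693083 0.38788438 0.24626386] [-179.56899427   29.75282509  132.0690815 ] -0.00015710785744045655 [0.15656075 0.47936787 0.31623117] 0.996016156462585
knob [318.3 297.2] [40.8 22.7] 42.4 px [280. 240.] z 0.1207
panblk [864.2 314.4] [37.6 70.4] 76.5 px [521. 362.] z 0.109
panblk [744.3 303.8] [107.3  34.2] 2.4 px [481. 344.] z 0.1084
panblk [747.8 384.9] [46.1 97.7] 73.2 px [542. 328.] z 0.1087
panblk [444.  399.2] [36.6 69.8] 42.4 px [445. 234.] z 0.1088
panblk [391.  359.4] [33.5 71. ] 42.5 px [379. 230.] z 0.1091
283 127
pan z 0.08354143817599335 0.0825388586300401
```

View pics/w13c.png

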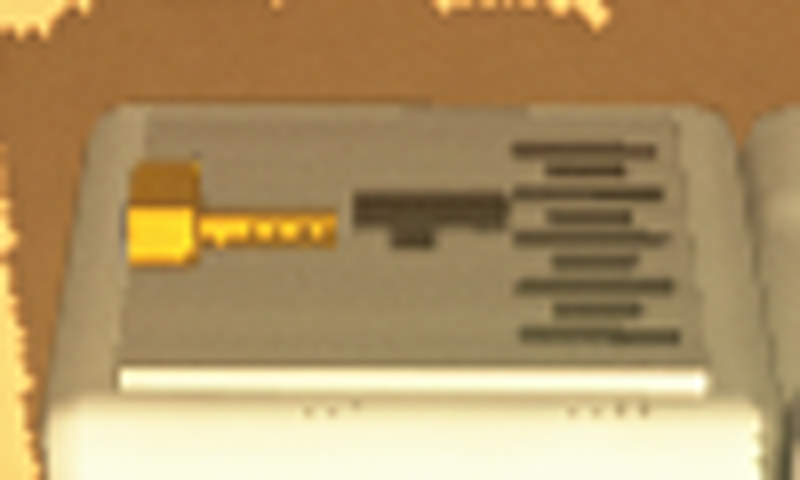

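The pointer (row 210, picture upside down) sits about 4 mm below the brass marker (row 230), and the knob bar is at 42.4° against the scale's 41.8°. Both blocks are on the pan and the arm is clear, so I'm handing in.

```bash
python3 -c "
from cell import env; print(env.close_job())"
```

```text
the job is handed in; nothing more can be done
None
```

The job is done and handed in at about 42 s. No verdict came back, so what follows is what my own last checks showed.

**What I did:**
- I turned the tare knob about 50° back to its zero stop while the pan was empty.
- I laid two blocks on the pan and put the other four flat in the keeper box, two below and two on top.
- I slid the lid open, and after loading I slid it fully shut again.

**Last checks:**
- **Knob:** the bar lies at 42.4° against the scale's 41.8°, about 0.01 rad apart.
- **Pan and pointer:** the pan is about 20 mm down. The pointer is about 4 mm below the marker, by eye against the 10 mm ticks, and the limit is 12 mm.
- **Lid:** it spans x from about 0.362 to 0.469, against the near wall with no visible gap.
- **Blocks:** the board is empty. The stacked blocks' tops are at 0.061 m, below the lid.
- **Robot:** the arm is clear of everything.

**What disagreed or went unchecked:**
- Before loading I estimated the marker 16 to 18 mm below the pointer, which would leave the pointer only 2 to 4 mm under it. The final look fits that.
- The finger linkage rubbed the keeper's wall at about 13 N while I placed the first leftover block, so I let the two lower blocks drop about 1.5 cm. Both landed flat.
- I did not re-measure the phone and the burner cap at the end. The arm stayed well away from both.

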